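# Scrape the chill plate and unload the copper backing strips onto it

### The arm

A 7-joint arm with a two-finger parallel gripper is mounted at the origin on the work surface. World frame = base frame: x ahead of the robot, y to its left, z up, the work surface at z = 0. Lengths are in m, angles in rad, forces in N, time in s.
With the tool pointing down it reaches from about 0.4 to 0.85 m from the base axis. Payload 10.4 kg.
Tool frame: the origin (TCP) lies between the finger pads; the fingertips stand ahead of it and the grasp point (between the pads) lies 6 mm ahead of it (finger_overhang is the z of the fingertips in the tool frame, in m); z points along the fingers, y is the direction in which the jaws open and shut (so a half turn about z gives the same grasp; the last joint's range is limited). The gripper opens to 85 mm and grips with 20 to 120 N. Pads are 22 mm wide; open, the fingers measure 114 mm over their backs; the gripper's body (76 mm by 85 mm) begins 54 mm behind the grasp point. The pads swing forward as they close: fully open they stand 13 mm farther back than shut.
Start: joints at [-1.293, 0.332, -0.065, 1.46, 0.022, 1.35, -0.088], TCP at [0.185, 0.597, 0.256] pointing down, gripper open.
Joint ranges: [-2.6, 2.6], [-0.5, 2.12], [-1.47, 1.34], [0.16, 2.42], [-1.27, 4.41], [0.06, 2.06], [-2.6, 2.6]. Speed limits (rad/s): [2.22, 2.22, 2.79, 2.79, 3.14, 3.14, 3.14].

### API

Orientations are given as a unit quaternion [x, y, z, w].
In Python, from workcell import * gives the robot as it stands.
- The arm moves only by the shell command python3 -m creep 'ROWS' [FORCE]. ROWS is JSON, a list of rows, each a list of 7 numbers: the turn, a rotation vector about the tool's x, y, z in rad, then the shift along the tool's x, y, z in mm, then the closure in counts, from 0 (fully open) to 255 (shut). In form: [[wx, wy, wz, dx, dy, dz, claw], ...]. A call has 1 to 8 rows; each row shifts and turns the commanded pose from where the row before left it, along the tool's axes as they then stand; what a row does not reach is not made up. A row lasts 1/10 s, in which the tool goes at most 50 mm and 8.59 degrees, less where a joint would pass 70% of its speed; a pose out of reach is approached as far as the arm can. A call is refused whole if a number of a shift passes 50 or a number of a turn 0.15, either way. A call with a gripper value outside its range is refused whole. The fingers move at their own pace and stop on an object; FORCE is the grip in N (left out, the last holds). Time passes only in rows, so rows that do not move let the fingers close. It gives the time, the measured TCP pose, the force and the opening at its end, in the units of the state.
- get_obs(): the state, without advancing time (a new reading comes with each control period).
- camera(name): name is "scene" or "top" or "wrist"; returns (picture, depth): 384x512x3 uint8, blue, green, red; 384x512 float32, m along the optical axis (not along the pixel's ray), 0 where there is no reading.
- camera_model(name): a dict with "camera_matrix" (3x3 intrinsics, pixels), "k1" (the pictures are not rectified: a ray, as slopes to the right and down, at radius r is drawn at 1 + k1 r^2 times it, then the intrinsics apply), "R" (3x3) and "t" (3): a world point X has camera coordinates R X + t; the wrist camera has in their place "mount" (4x4, takes a point from camera to tool coordinates, whose origin is the TCP and whose axes are the flange's). Camera axes: x right, y down, z forward; pixel columns grow to the right and rows downward; lengths in m; the calibration is good to about 2 mm. A picture is of the moment at which its call begins: read the wrist's pose just before it. camera_model takes no time and is no camera call.
- hand_in(): hands the job in, once; it reports no verdict.
The state is a dict: "clock": time; "joint_pos": joint angles; "joint_velocities": joint speeds; "tau": joint torques, N m; "position": TCP position; "ee_rot": TCP orientation; "ft_force": force on the tool from outside, world axes, zero at the start; "torque": the same for the moment, N m; "grip_width": opening from 0.0 (shut) to 1.0 (fully open).
Only numpy, scipy, OpenCV 4.12 (cv2) and the standard library are available. Lean on these libraries where they do the work, as an engineer would, in place of code of your own. Each camera call takes 0.05 s, during which the arm holds its last target.

### The job

With the scraper in the gripper, scrape all the hot slag lumps off the chill plate over its far edge into the gutter, never touching slag with the fingers, and stand the scraper upright back on the bench. Only when the plate is clear, slide each copper strip along its lane until it sticks out over the end of the jig nearest the robot, grip it there, and lay it flat on the chill plate, every strip down on the plate itself and none sticking out over the gutter. Drop no strip on the bench, and leave the can, the pot and the brush alone.

Things in the scene. Friction and masses are not known exactly. Their poses are not given: they have to be found in the camera images.
- jig: fixed grey block, 180 (x) x 206 (y) x 40 mm high, standing on the bench. Three lanes run along its own x axis, centred at y = -64, 0 and +64 mm; each lane is a flat floor 50 mm wide at z = 40 mm between blue rails 14 mm wide and 5 mm high (flush with a strip's top), open at both ends. Origin: centre of its underside. Its -x end, nearer the robot, is a sheer 40 mm drop to the bench. Turned by up to 7 degrees
- chill: fixed aluminium chill plate, top face at z = 40 mm, reaching from x = -90 to +80 mm and y = -128 to +128 mm about its origin (on the bench under it). Yellow lips 8 mm wide and 10 mm high stand on the top along its -x, -y and +y sides, so the clear face is x -82 to +80, y -120 to +120 mm. Its far (+x) edge has no lip: beyond it is a steel gutter, x 80 to 140 mm inside, floor at z = 4 mm, outer wall top at z = 50 mm. Turned by up to 7 degrees
- scraper: scraper: a steel blade block 120 (x) x 40 (y) x 25 mm high with an upright orange handle 45 (x) x 24 (y) mm in its middle, reaching up to 85 mm above the blade's underside; 0.55 kg, nearly all of it in the blade. Origin: centre of the underside. Stands upright on the bench between the jig and the chill plate at the start, its x axis roughly along world x
- strip1: copper backing strip, 120 (x) x 44 (y) x 5 mm, about 0.24 kg, loose. Origin: centre of its underside. Starts flat in one of the jig's lanes, x axis along the lane. May be absent
- strip2: copper backing strip, 120 (x) x 44 (y) x 5 mm, about 0.24 kg, loose. Origin: centre of its underside. Starts flat in one of the jig's lanes, x axis along the lane. May be absent
- strip3: copper backing strip, 120 (x) x 44 (y) x 5 mm, about 0.24 kg, loose. Origin: centre of its underside. Starts flat in one of the jig's lanes, x axis along the lane. May be absent
- slag1: dark hot slag lump, about 26 x 20 x 15 mm, 20 g, loose. Origin: centre of the underside as built. Starts on the chill plate. May be absent
- slag2: dark hot slag lump, about 26 x 20 x 15 mm, 20 g, loose. Origin: centre of the underside as built. Starts on the chill plate. May be absent
- slag3: dark hot slag lump, about 26 x 20 x 15 mm, 20 g, loose. Origin: centre of the underside as built. Starts on the chill plate. May be absent
- slag4: dark hot slag lump, about 26 x 20 x 15 mm, 20 g, loose. Origin: centre of the underside as built. Starts on the chill plate. May be absent
- slag5: dark hot slag lump, about 26 x 20 x 15 mm, 20 g, loose. Origin: centre of the underside as built. Starts on the chill plate. May be absent
- can: bystander: upright green spray can, 60 mm diameter, 110 mm high. Origin: centre of underside
- pot: bystander: steel pot 84 mm diameter with brushes standing in it, about 180 mm high. Origin: centre of underside
- brush: bystander: hand brush lying on the bench, about 200 mm long along its x. Origin: underside
Not all that is in view belongs to the job. What is shaped like the strip3 but pink or turquoise is not meant.

How it is judged:
On the way, in this order (a step that is already met when the one before it is completed fails the run):
1. all slag lumps lie in the gutter (x of slag1 in the frame of chill between 0.08 and 0.143 m and y of slag1 in the frame of chill between -0.125 and 0.125 m and z of each of slag1, slag2, slag3, slag4, slag5 in the frame of chill below 0.036 m and x of slag2 in the frame of chill between 0.08 and 0.143 m and y of slag2 in the frame of chill between -0.125 and 0.125 m and x of slag3 in the frame of chill between 0.08 and 0.143 m and y of slag3 in the frame of chill between -0.125 and 0.125 m and x of slag4 in the frame of chill between 0.08 and 0.143 m and y of slag4 in the frame of chill between -0.125 and 0.125 m and x of slag5 in the frame of chill between 0.08 and 0.143 m and y of slag5 in the frame of chill between -0.125 and 0.125 m), for 0.2 s.
2. a strip has been slid out over the jig's near end by at least 15 mm, still lying flat in its lane (((z of strip1 in the frame of jig between 0.037 and 0.0435 m and angle between strip1's own z axis and vertical below 0.06 rad and x of strip1 in the frame of jig between -0.1 and -0.045 m and y of strip1 in the frame of jig between -0.1 and 0.1 m) or (z of strip2 in the frame of jig between 0.037 and 0.0435 m and angle between strip2's own z axis and vertical below 0.06 rad and x of strip2 in the frame of jig between -0.1 and -0.045 m and y of strip2 in the frame of jig between -0.1 and 0.1 m) or (z of strip3 in the frame of jig between 0.037 and 0.0435 m and angle between strip3's own z axis and vertical below 0.06 rad and x of strip3 in the frame of jig between -0.1 and -0.045 m and y of strip3 in the frame of jig between -0.1 and 0.1 m))), for 0.2 s.
3. a first strip has been laid flat on the cleared chill plate (((z of strip1 in the frame of chill between 0.036 and 0.0435 m and angle between strip1's own z axis and vertical below 0.06 rad and x of strip1 in the frame of chill between -0.085 and 0.027 m and y of strip1 in the frame of chill between -0.11 and 0.11 m) or (z of strip2 in the frame of chill between 0.036 and 0.0435 m and angle between strip2's own z axis and vertical below 0.06 rad and x of strip2 in the frame of chill between -0.085 and 0.027 m and y of strip2 in the frame of chill between -0.11 and 0.11 m) or (z of strip3 in the frame of chill between 0.036 and 0.0435 m and angle between strip3's own z axis and vertical below 0.06 rad and x of strip3 in the frame of chill between -0.085 and 0.027 m and y of strip3 in the frame of chill between -0.11 and 0.11 m))), for 0.2 s.
At the end, for the whole second after the job is handed in: All slag lies in the gutter, 4 mm or more below the plate's top; every strip rests flat on the chill plate (0.06 rad, 3.5 mm), its centre at most 27 mm past the plate's origin towards the gutter (end up to 7 mm over the edge); the scraper stands upright (0.1 rad) on the bench (all of step 1 and z of strip1 in the frame of chill between 0.036 and 0.0435 m and angle between each of strip1, strip2, strip3's own z axis and vertical below 0.06 rad and x of strip1 in the frame of chill between -0.085 and 0.027 m and y of strip1 in the frame of chill between -0.11 and 0.11 m and z of strip2 in the frame of chill between 0.036 and 0.0435 m and x of strip2 in the frame of chill between -0.085 and 0.027 m and y of strip2 in the frame of chill between -0.11 and 0.11 m and z of strip3 in the frame of chill between 0.036 and 0.0435 m and x of strip3 in the frame of chill between -0.085 and 0.027 m and y of strip3 in the frame of chill between -0.11 and 0.11 m and linear speed of each of strip1, strip2, strip3, scraper below 0.02 m/s and height (world z) of scraper below 0.006 m and angle between scraper's own z axis and vertical below 0.1 rad); the robot touches nothing.
It fails at once if the fingers touch the hot slag (contact force between the fingers and slag1 above 1 N or contact force between the fingers and slag2 above 1 N or contact force between the fingers and slag3 above 1 N or contact force between the fingers and slag4 above 1 N or contact force between the fingers and slag5 above 1 N).
It fails at once if a strip is dropped to the bench (height (world z) of any of strip1, strip2, strip3 below 0.015 m).
It fails at once if the can, the pot or the brush is disturbed (moved over 30 mm) (distance of any of can, pot, brush from where it was at the start of the episode above 0.03 m).
Of strip1, strip2, strip3 only 2 to 3 are there at a start; the rules pass over those that are not, and their reading is None.
Of slag1, slag2, slag3, slag4, slag5 only 3 to 5 are there at a start; the rules pass over those that are not, and their reading is None.
At some moment in a run one of scraper, slag1, slag2, slag3, slag4, slag5 may be knocked a few centimetres aside while the robot is not near it.
It also fails if it takes over 192 s, if anything falls off the work surface, if the arm or the gripper's body presses on something with over 40 N, if the wrist force passes 120 N, or if a joint passes its speed limit or range.

## Working session

There is one attempt and no reset: what is moved stays moved. The work goes in short steps, Python scripts to look and compute and a shell command to move; the robot and the scene stay as the last step left them, time stands still between calls to the robot, and variables do not carry over. Pictures are saved under pics/ and viewed, and the job is handed in when it is done.

```bash
ls; mkdir -p pics
python3 - <<'E'
from workcell import *
import cv2
o=get_obs();print(o)
for n in("scene","top","wrist"):
    p,d=camera(n);cv2.imwrite(f"pics/{n}0.png",p)
    import numpy as np
    np.save(f"/tmp/{n}0.npy",d)
    print(n,camera_model(n))
E
```

```text
pics
{'clock': 0.0, 'joint_pos': array([-1.2926083 ,  0.33288496, -0.06470747,  1.46092741,  0.02162166,
        1.34989091, -0.08846162]), 'joint_velocities': array([-1.16251796e-03, -4.08296259e-04,  1.61943428e-03, -2.63230475e-04,
       -4.14627946e-04, -3.68100225e-05,  8.62086044e-04]), 'tau': array([-5.37569758e-04, -6.25454450e+01,  4.90360893e-02, -3.91583061e+01,
        1.61540264e-02,  1.00610053e-02,  2.83688780e-05]), 'position': array([0.18507772, 0.59662162, 0.2555144 ]), 'ee_rot': array([ 1.49792625e-01,  9.88717184e-01, -7.04187746e-04, -6.46358237e-05]), 'ft_force': array([-0.29935529,  0.04785406, -0.78626723]), 'torque': array([-0.0303465 , -0.00801426, -0.01881629]), 'grip_width': 1.000542185062308}
scene {'camera_matrix': array([[398.24243552,   0.        , 257.62802609],
       [  0.        , 398.24243552, 189.33775291],
       [  0.        ,   0.        ,   1.        ]]), 'k1': 0.03170326376077604, 'R': array([[ 0.80042126,  0.59940937, -0.00584973],
       [ 0.50033481, -0.67343299, -0.54419948],
       [-0.33013767,  0.43266201, -0.83893546]]), 't': array(
[... 305 characters left out ...]
  [-0.9941081 , -0.00922476, -0.10799991],
       [ 0.10791387,  0.00936618, -0.99411613]]), 't': array([0.00431524, 0.55300216, 1.63494734])}
wrist {'camera_matrix': array([[285.64572196,   0.        , 252.88804003],
       [  0.        , 285.64572196, 193.47172832],
       [  0.        ,   0.        ,   1.        ]]), 'k1': -0.06661575897736527, 'mount': array([[-4.95740279e-04, -9.63534797e-01, -2.67582604e-01,
         6.68050813e-02],
       [ 9.99999688e-01, -3.13041219e-04, -7.25435863e-04,
         1.11121320e-04],
       [ 6.15218312e-04, -2.67582880e-01,  9.63534651e-01,
        -1.17780412e-01],
       [ 0.00000000e+00,  0.00000000e+00,  0.00000000e+00,
         1.00000000e+00]])}
```

View pics/top0.png

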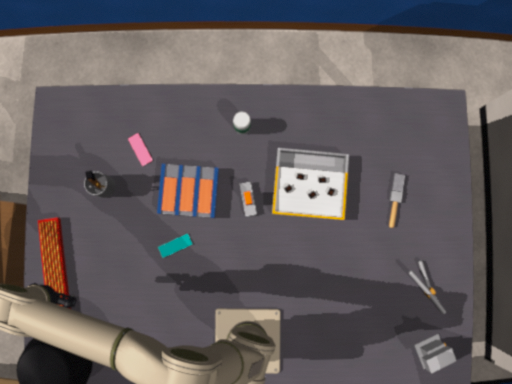

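View pics/scene0.png

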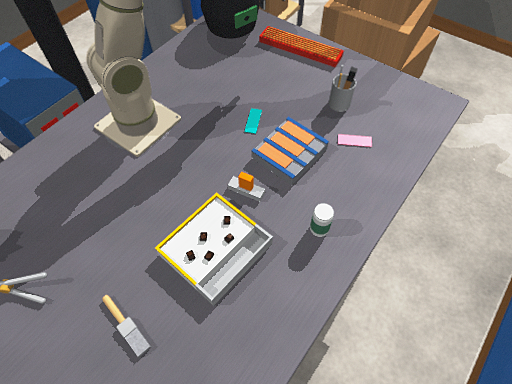

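View pics/wrist0.png

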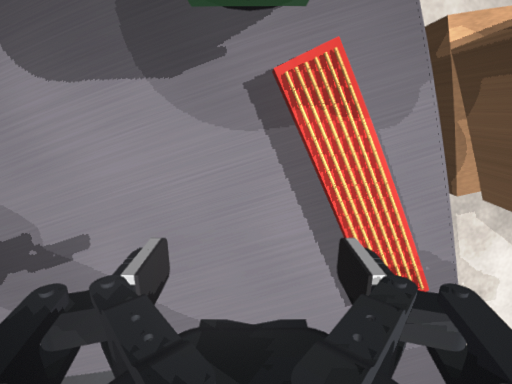

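The top view shows the jig at about (188,190) with three copper strips, the scraper at (248,198) and the chill plate at (311,185) with 5 slag lumps. Decoys are pink at (140,149) and turquoise at (175,245). The bystanders are the can (241,121), the pot (95,183) and the brush (397,200).

```bash
cat > h.py <<'E'
import numpy as np, cv2
from scipy.spatial.transform import Rotation as Rn
from workcell import *
def undist(m,u,v):
    K=m["camera_matrix"];x=(u-K[0,2])/K[0,0];y=(v-K[1,2])/K[1,1]
    rd=np.hypot(x,y);r=rd
    for _ in range(30): r=rd/(1+m["k1"]*r*r)
    s=r/rd if rd>0 else 1
    return np.array([x*s,y*s,1.])
def cam_pose(n,obs=None):
    m=camera_model(n)
    if n=="wrist":
        o=obs or get_obs()
        T=np.eye(4);T[:3,:3]=Rn.from_quat(o["ee_rot"]).as_matrix();T[:3,3]=o["position"]
        M=T@m["mount"];return M[:3,:3],M[:3,3]
    return m["R"].T,-m["R"].T@m["t"]
def pz(n,u,v,z,obs=None):   # pixel->world at height z
    R,c=cam_pose(n,obs);d=R@undist(camera_model(n),u,v);return c+d*(z-c[2])/d[2]
def pdepth(n,u,v,D,obs=None):
    R,c=cam_pose(n,obs);d=R@undist(camera_model(n),u,v);return c+d*D[int(round(v)),int(round(u))]
def proj(n,X,obs=None):
    R,c=cam_pose(n,obs);m=camera_model(n);p=R.T@(np.asarray(X)-c);x=p[:2]/p[2];r2=x@x
    x=x*(1+m["k1"]*r2);K=m["camera_matrix"];return np.array([K[0,0]*x[0]+K[0,2],K[1,1]*x[1]+K[1,2]])
def tri(obsv): # list of (n,u,v,obs)
    A=np.zeros((3,3));b=np.zeros(3)
    for n,u,v,o in obsv:
        R,c=cam_pose(n,o);d=R@undist(camera_model(n),u,v);d/=np.linalg.norm(d);P=np.eye(3)-np.outer(d,d);A+=P;b+=P@c
    X=np.linalg.solve(A,b)
    return X
def crop(p,x0,y0,x1,y1,s,f):
    cv2.imwrite(f,cv2.resize(p[y0:y1,x0:x1],None,fx=s,fy=s,interpolation=cv2.INTER_CUBIC))
E
python3 - <<'E'
from h import *
p=cv2.imread("pics/top0.png");crop(p,150,140,265,225,6.9,"pics/c1.png");crop(p,260,135,360,230,6,"pics/c2.png")
p=cv2.imread("pics/scene0.png");crop(p,220,110,340,210,6,"pics/c3.png");crop(p,150,185,280,305,5,"pics/c4.png")
E
```

```text
(no output)
```

View pics/c1.png

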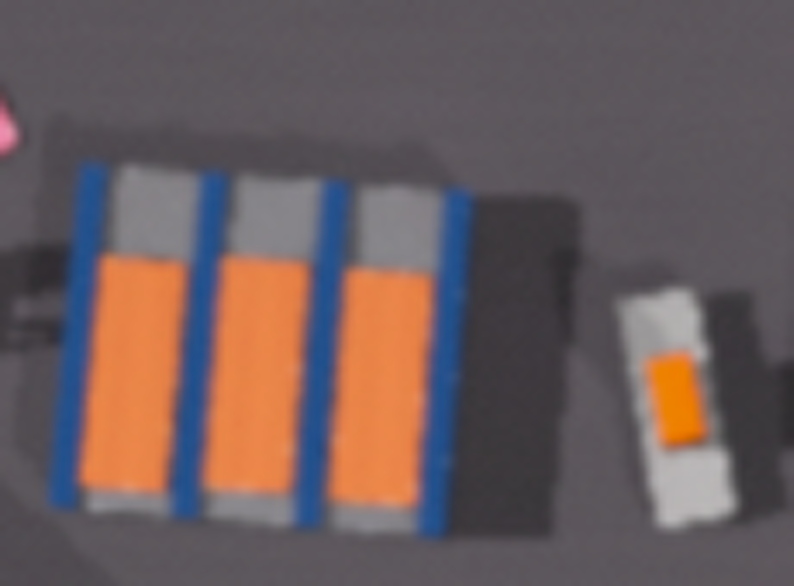

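View pics/c2.png

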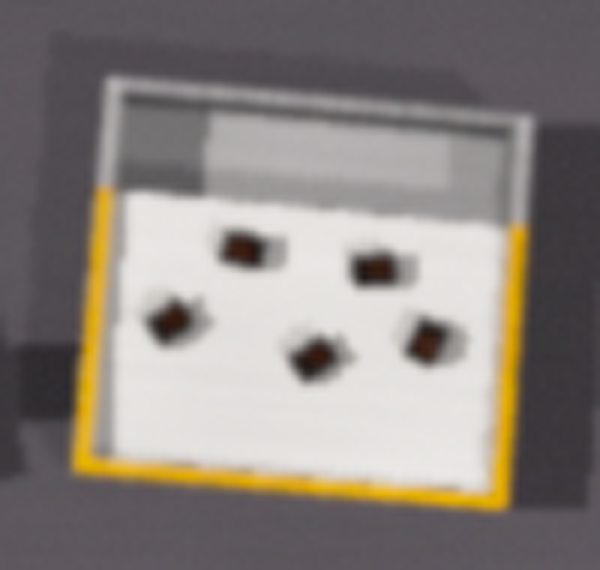

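View pics/c3.png

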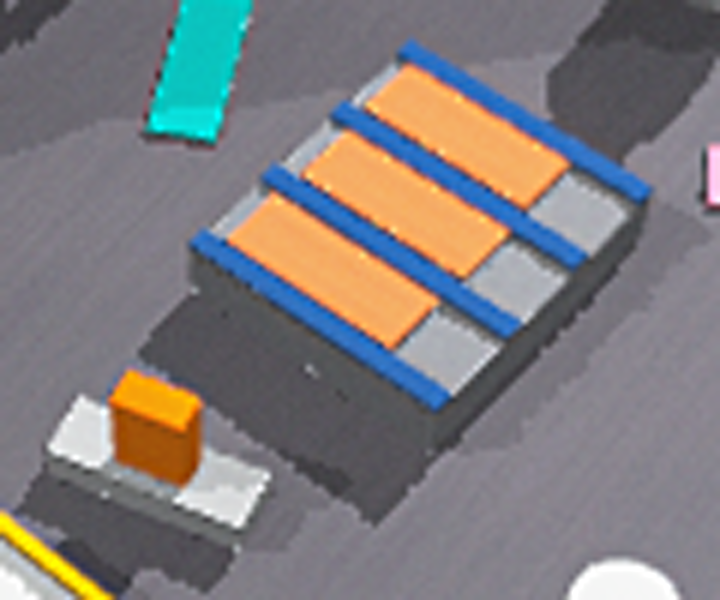

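View pics/c4.png

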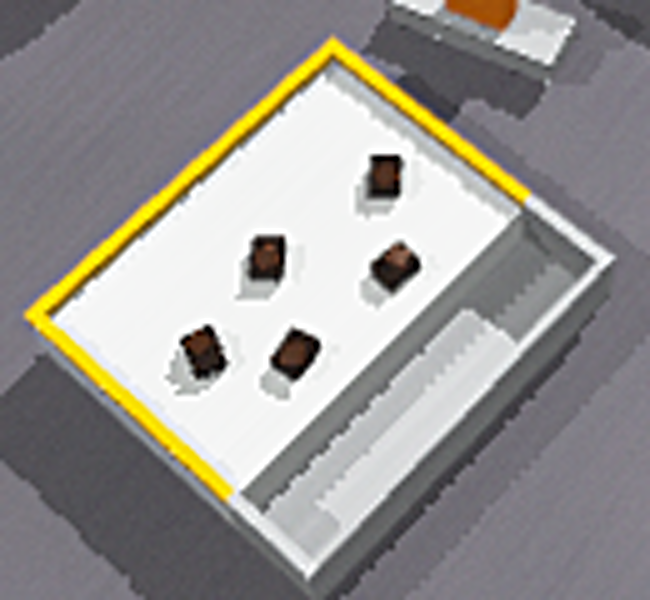

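```bash
cat > fit.py <<'E'
from h import *
from scipy.optimize import least_squares
C={'c1':('top',150,140,6.9),'c2':('top',260,135,6.),'c3':('scene',220,110,6.),'c4':('scene',150,185,5.)}
def px(c,x,y): n,a,b,s=C[c];return n,(x+.5)/s-.5+a,(y+.5)/s-.5+b
J=dict(model={'nl':(-.09,.103,.045),'nr':(-.09,-.103,.045),'fl':(.09,.103,.045),'fr':(.09,-.103,.045)},
 pts=[('c1','fl',80,163),('c1','fr',472,192),('c1','nl',50,505),('c1','nr',443,537),('c3','nl',405,43),('c3','fl',650,190),('c3','nr',193,238),('c3','fr',440,407)])
H=dict(model={'nl':(-.09,.128,.05),'nr':(-.09,-.128,.05)},
 pts=[('c2','nl',73,470),('c2','nr',508,510),('c4','nl',333,40),('c4','nr',27,315),('c2','el',95,188),('c2','er',528,228),('c4','el',530,197),('c4','er',230,498)])
H['model'].update({'el':(.08,.128,.05),'er':(.08,-.128,.05)})
S=dict(model={'hnl':(-.0225,.012,.085),'hnr':(-.0225,-.012,.085),'hfl':(.0225,.012,.085),'hfr':(.0225,-.012,.085),'bnl':(-.06,.02,.025),'bnr':(-.06,-.02,.025),'bfl':(.06,.02,.025),'bfr':(.06,-.02,.025)},
 pts=[('c1','hfl',645,355),('c1','hfr',690,350),('c1','hnr',706,440),('c1','hnl',662,447),('c1','bfl',617,300),('c1','bfr',690,290),('c1','bnr',737,515),('c1','bnl',660,528),('c3','hnl',130,370),('c3','hfl',203,405),('c3','hfr',185,428),('c3','hnr',108,398),('c3','bnl',80,395),('c3','bfl',272,470),('c3','bfr',240,527),('c3','bnr',45,460)])
def fit(D,name):
    def f(q,full=False):
        c,s=np.cos(q[2]),np.sin(q[2]);r=[]
        for cr,k,x,y in D['pts']:
            n,u,v=px(cr,x,y);m=D['model'][k]
            X=[q[0]+c*m[0]-s*m[1],q[1]+s*m[0]+c*m[1],m[2]];r+=list(proj(n,X)-[u,v])
        return np.array(r)
    q=least_squares(f,[.55,0,0],loss='soft_l1').x
    print(name,q.round(4),'deg',np.degrees(q[2]).round(2),'res',f(q).round(1).tolist());
    ks={}
    for cr,k,x,y in D['pts']: n,u,v=px(cr,x,y);ks.setdefault(k,[]).append((n,u,v,None))
    print({k:tri(v).round(3).tolist() for k,v in ks.items() if len(v)>1})
fit(J,'jig');fit(H,'chill');fit(S,'scraper')
for x,y in[(240,248),(375,268),(172,320),(315,357),(430,342)]:
    n,u,v=px('c2',x,y);print('slag',pz(n,u,v,.055).round(3))
E
python3 fit.py
```

```text
jig [ 0.5372  0.2185 -0.0625] deg -3.58 res [0.1, 0.1, -0.0, -0.1, -0.2, 0.3, 0.2, 0.0, 0.9, -0.6, 0.8, -0.6, -0.7, 0.8, -0.4, 0.4]
{'fl': [0.633, 0.315, 0.042], 'fr': [0.621, 0.111, 0.046], 'nl': [0.453, 0.325, 0.043], 'nr': [0.442, 0.123, 0.048]}
chill [ 0.5375 -0.219  -0.0803] deg -4.6 res [0.3, 0.2, -0.4, -0.2, 0.1, -0.5, -0.4, -0.0, 0.7, -0.3, -0.6, -0.5, 0.5, -0.8, -0.7, 0.5]
{'nl': [0.458, -0.084, 0.047], 'nr': [0.438, -0.34, 0.05], 'el': [0.627, -0.097, 0.043], 'er': [0.607, -0.353, 0.051]}
scraper [0.5105 0.0027 0.2014] deg 11.54 res [-0.1, 0.5, 0.2, -0.1, 0.3, -0.4, -0.1, -0.1, 0.1, 0.4, 0.4, -0.3, -0.1, -0.2, 0.1, -0.0, -0.3, -0.5, 0.2, -1.5, -0.1, 0.4, -0.1, 0.4, -0.2, 0.1, 0.3, 0.3, 0.4, 0.2, 0.1, -1.7]
{'hfl': [0.532, 0.018, 0.08], 'hfr': [0.535, -0.004, 0.086], 'hnr': [0.49, -0.012, 0.084], 'hnl': [0.486, 0.01, 0.082], 'bfl': [0.566, 0.034, 0.028], 'bfr': [0.572, -0.004, 0.024], 'bnr': [0.455, -0.029, 0.015], 'bnl': [0.448, 0.011, 0.025]}
slag [ 0.591 -0.181  0.055]
slag [ 0.58  -0.262  0.055]
slag [ 0.547 -0.141  0.055]
slag [ 0.526 -0.226  0.055]
slag [ 0.536 -0.294  0.055]
```

```bash
cat >> h.py <<'E'
def st(o=None):
    o=o or get_obs();R=Rn.from_quat(o["ee_rot"]).as_matrix()
    print('t%.2f pos'%o["clock"],o["position"].round(4),'toolx yaw %.2f'%np.degrees(np.arctan2(R[1,0],R[0,0])),'tooly yaw %.2f'%np.degrees(np.arctan2(R[1,1],R[0,1])),'tilt',R[:2,2].round(4),'F',o["ft_force"].round(1),'grip %.3f'%o["grip_width"],'q7 %.2f'%o["joint_pos"][6]);return o
def go(x,y,z,tyaw=None):
    "print shift in tool axes (mm) to world TCP target, turn needed (rad about tool z)"
    o=st();R=Rn.from_quat(o["ee_rot"]).as_matrix();d=np.array([x,y,z])-o["position"]
    print(' shift tool mm',(R.T@d*1000).round(1),'dist',round(np.linalg.norm(d)*1000))
    if tyaw is not None:
        a=np.degrees(np.arctan2(R[1,1],R[0,1]));e=(tyaw-a+180)%360-180
        print('  wz total rad',round(-np.radians(e),3))
def inframe(f,x,y):
    X={'jig':(.5372,.2185,-.0625),'chill':(.5375,-.219,-.0803)}[f];c,s=np.cos(X[2]),np.sin(X[2])
    return np.array([X[0]+c*x-s*y,X[1]+s*x+c*y])
def toframe(f,x,y):
    X={'jig':(.5372,.2185,-.0625),'chill':(.5375,-.219,-.0803)}[f];c,s=np.cos(X[2]),np.sin(X[2]);dx,dy=x-X[0],y-X[1]
    return np.array([c*dx+s*dy,-s*dx+c*dy])
E
python3 - <<'E'
import workcell
from h import *
print([k for k in dir(workcell) if k[0]!='_']); print(getattr(workcell,'finger_overhang',None))
go(.5105,.0027,.20,101.5)
for x,y in[(.591,-.181),(.58,-.262),(.547,-.141),(.526,-.226),(.536,-.294)]: print(toframe('chill',x,y).round(3))
E
```

```text
['MotionError', 'camera', 'camera_model', 'finger_overhang', 'get_obs', 'hand_in']
0.025
t0.15 pos [0.1851 0.5967 0.2557] toolx yaw 162.77 tooly yaw 72.77 tilt [-0.0003 -0.0011] F [ 0.2  0.4 -1.1] grip 0.997 q7 -0.09
 shift tool mm [-486.8 -470.9   56.2] dist 680
  wz total rad -0.501
[0.05  0.042]
[ 0.046 -0.039]
[0.003 0.079]
[-0.011 -0.008]
[ 0.005 -0.075]
```

Targets to tell apart: the scraper (steel blade, orange handle) at top pixel (248,198), the brush (397,200) and the tongs (427,285). The crop c1 shows the orange handle on the grey blade, so I choose the scraper at (248,198).

```bash
python3 -m creep '[[0,0,0,-34,-33,0,0],[0,0,0,-34,-33,0,0],[0,0,0,-34,-33,0,0],[0,0,0,-34,-33,0,0],[0,0,0,-34,-33,0,0],[0,0,0,-34,-33,0,0],[0,0,0,-34,-33,0,0],[0,0,0,-34,-33,0,0]]'
python3 -m creep '[[0,0,0,-34,-33,0,0],[0,0,0,-34,-33,0,0],[0,0,0,-34,-33,0,0],[0,0,0,-34,-33,0,0],[0,0,-0.125,0,0,15,0],[0,0,-0.125,0,0,15,0],[0,0,-0.125,0,0,15,0],[0,0,-0.125,0,0,11,0]]'
python3 -c "
from h import *
go(.5105,.0027,.20,101.5)"
```

```text
clock: 0.95
position: [0.3672, 0.2623, 0.2563]
ee_rot: [0.15, 0.989, 0.0, -0.0]
ft_force: [0.5, 0.1, 0.1]
grip_width: 1.002
clock: 1.75
position: [0.4571, 0.0976, 0.1992]
ee_rot: [-0.102, 0.995, -0.0, -0.0]
ft_force: [0.3, 0.3, 0.1]
grip_width: 0.998
t1.75 pos [0.4571 0.0976 0.1992] toolx yaw -168.31 tooly yaw 101.69 tilt [-0.001  -0.0002] F [0.3 0.3 0.1] grip 0.998 q7 1.48
 shift tool mm [ -33.  -103.8   -0.8] dist 109
  wz total rad 0.003
```

```bash
python3 -m creep '[[0,0,0,-11,-35,0,0],[0,0,0,-11,-35,0,0],[0,0,0,-11,-34,0,0],[0,0,0,0,0,0,0]]'
python3 - <<'E'
from h import *
o=st();p,d=camera("wrist");cv2.imwrite("pics/w1.png",p);np.save('/tmp/w1.npy',d)
p,_=camera("top");crop(p,150,120,370,240,3.6,"pics/t1.png")
np.save('/tmp/o1.npy',o,allow_pickle=True)
E
```

```text
clock: 2.15
position: [0.5116, -0.0023, 0.2003]
ee_rot: [-0.096, 0.995, -0.001, 0.0]
ft_force: [0.4, -0.4, -0.3]
grip_width: 1.0
t2.15 pos [ 0.5116 -0.0023  0.2003] toolx yaw -168.93 tooly yaw 101.07 tilt [ 0.0007 -0.0019] F [ 0.4 -0.4 -0.3] grip 1.000 q7 1.74
```

View pics/w1.png

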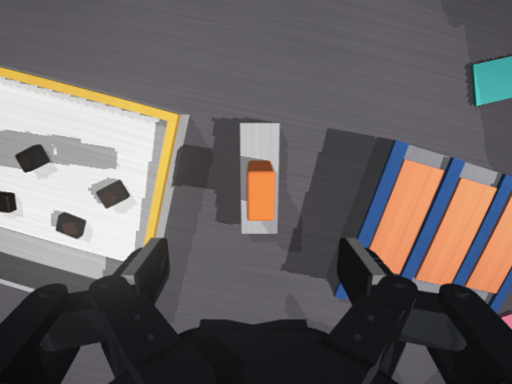

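View pics/t1.png

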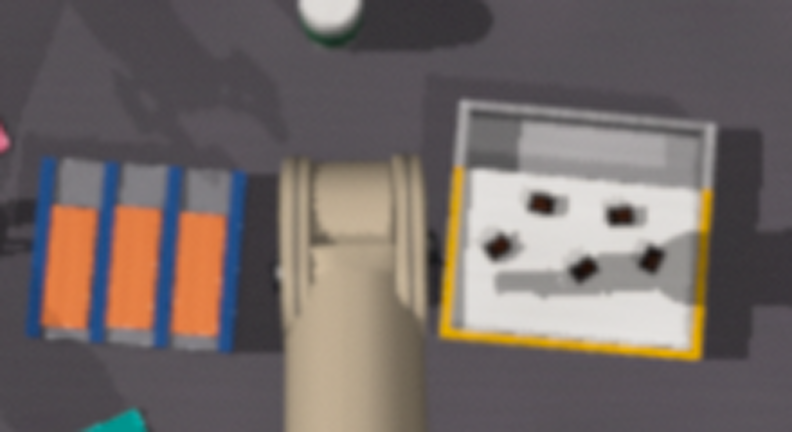

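The wrist view shows the handle top spanning about (249,172)–(274,220) and the blade (240,123)–(279,234), aligned with the tool. I'll compare this with the fit.

Run:
```python
from h import *
o=np.load('/tmp/o1.npy',allow_pickle=True).item();D=np.load('/tmp/w1.npy')
print('handle ctr',pz('wrist',261,196.5,.085,o).round(4), 'depthpt',pdepth('wrist',261,196,D,o).round(4))
a=pz('wrist',260.5,173,.085,o);b=pz('wrist',261.5,219,.085,o);print('axis yaw',np.degrees(np.arctan2(*(a-b)[1::-1])))
a=pz('wrist',240,123.5,.025,o);b=pz('wrist',241,233,.025,o);c=pz('wrist',278.5,124,.025,o);d=pz('wrist',278,233,.025,o);print((a+b+c+d)/4,np.degrees(np.arctan2(*(a-b+c-d)[1::-1])))
go(.511,.003,.062,101.5)
```

```text
handle ctr [0.5109 0.0038 0.085 ] depthpt [0.5102 0.0037 0.0859]
axis yaw -167.32870445095375
[0.51148461 0.00374363 0.025     ] -168.4965697717898
t2.25 pos [0.5104 0.0018 0.2   ] toolx yaw -168.69 tooly yaw 101.31 tilt [-0.0006 -0.0002] F [-0.7  0.5  0.4] grip 0.999 q7 1.74
 shift tool mm [ -0.9   1.1 138. ] dist 138
  wz total rad -0.003
```

```bash
python3 -m creep '[[0,0,0,-1,1,40,0],[0,0,0,0,0,40,0],[0,0,0,0,0,35,0],[0,0,0,0,0,23,0],[0,0,0,0,0,0,0],[0,0,0,0,0,0,120],[0,0,0,0,0,0,255],[0,0,0,0,0,0,255]]' 80
python3 -m creep '[[0,0,0,0,0,0,255],[0,0,0,0,0,0,255],[0,0,0,0,0,0,255]]' 80
python3 -c "
from h import *
st()"
```

```text
clock: 3.05
position: [0.5121, 0.004, 0.0637]
ee_rot: [-0.1, 0.995, 0.0, 0.001]
ft_force: [0.3, 0.2, 1.0]
grip_width: 0.512
clock: 3.35
position: [0.5118, 0.0037, 0.0633]
ee_rot: [-0.099, 0.995, 0.0, 0.001]
ft_force: [-1.7, -0.7, 6.0]
grip_width: 0.269
t3.35 pos [0.5118 0.0037 0.0633] toolx yaw -168.60 tooly yaw 101.40 tilt [0.0014 0.0007] F [-1.7 -0.7  6. ] grip 0.269 q7 1.84
```

```bash
python3 -m creep '[[0,0,0,0,0,-20,255],[0,0,0,0,0,-40,255],[0,0,0,0,0,-40,255],[0,0,0,0,0,-20,255],[0,0,0.142,0,0,0,255],[0,0,0.142,0,0,0,255],[0,0,0.142,0,0,0,255],[0,0,0.142,0,0,0,255]]' 80
python3 -m creep '[[0,0,0.142,0,0,0,255],[0,0,0.142,0,0,0,255],[0,0,0.142,0,0,0,255],[0,0,0.142,0,0,0,255],[0,0,0.142,0,0,0,255],[0,0,0.142,0,0,0,255],[0,0,0.142,0,0,0,255],[0,0,0.142,0,0,0,255]]' 80
python3 -m creep '[[0,0,0.142,0,0,0,255],[0,0,0,0,0,0,255]]' 80
python3 -c "
from h import *
p=inframe('chill',-.056,0);go(p[0],p[1],.18,-4.6)"
```

```text
clock: 4.15
position: [0.5106, 0.0036, 0.182]
ee_rot: [0.186, 0.982, -0.0, -0.001]
ft_force: [0.2, -0.3, -5.5]
grip_width: 0.271
clock: 4.95
position: [0.5106, 0.0036, 0.1819]
ee_rot: [0.686, 0.728, -0.0, -0.0]
ft_force: [-0.4, -0.5, -6.1]
grip_width: 0.268
clock: 5.15
position: [0.5106, 0.0036, 0.1819]
ee_rot: [0.734, 0.679, -0.0, -0.0]
ft_force: [0.1, -0.1, -4.5]
grip_width: 0.271
t5.15 pos [0.5106 0.0036 0.1819] toolx yaw 85.51 tooly yaw -4.49 tilt [-0.0011  0.    ] F [ 0.1 -0.1 -4.5] grip 0.271 q7 -0.07
 shift tool mm [-219.7  -11.8    1.9] dist 220
  wz total rad 0.002
```

```bash
python3 -m creep '[[0,0,0,-44,-2,0,255],[0,0,0,-44,-2,0,255],[0,0,0,-44,-2,0,255],[0,0,0,-44,-3,0,255],[0,0,0,-44,-3,2,255],[0,0,0,0,0,0,255]]' 80
python3 - <<'E'
from h import *
p=inframe('chill',-.056,0);go(p[0],p[1],.1045,-4.6)
o=get_obs();np.save('/tmp/o2.npy',o,allow_pickle=True)
p,d=camera("wrist");cv2.imwrite("pics/w2.png",p)
p,_=camera("scene");crop(p,150,185,280,305,5,"pics/s2.png")
E
```

```text
clock: 5.75
position: [0.4798, -0.2217, 0.1804]
ee_rot: [0.735, 0.678, -0.001, 0.001]
ft_force: [0.0, -0.3, -5.2]
grip_width: 0.27
t5.75 pos [ 0.4798 -0.2217  0.1804] toolx yaw 85.41 tooly yaw -4.59 tilt [-0.0006 -0.0029] F [ 0.  -0.3 -5.2] grip 0.270 q7 0.44
 shift tool mm [ 7.5  1.3 75.9] dist 76
  wz total rad 0.0
```

View pics/w2.png

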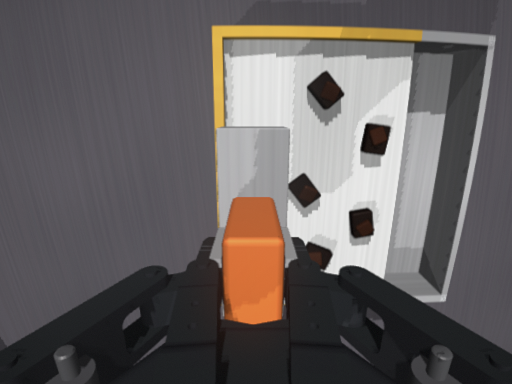

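View pics/s2.png

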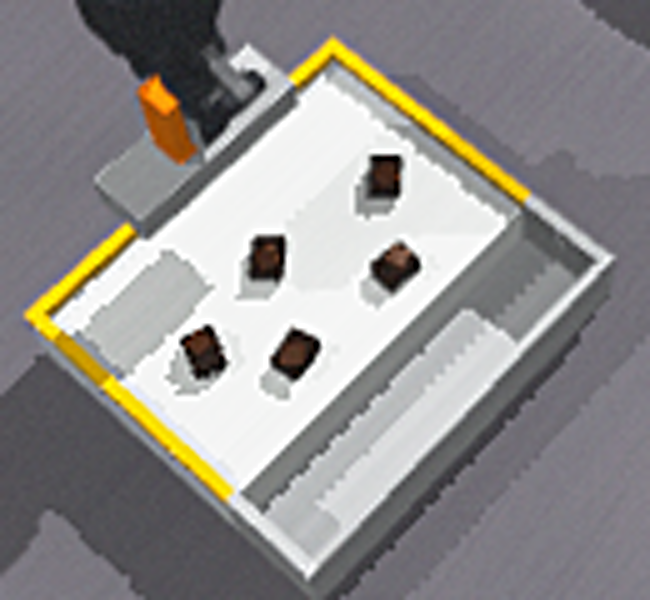

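```bash
python3 -m creep '[[0,0,0,0,0,30,255],[0,0,0,0,0,20,255],[0,0,0,0,0,0,255]]' 80
python3 -c "
from h import *
p=inframe('chill',-.056,0);go(p[0],p[1],.1045,-4.6)"
```

```text
clock: 6.15
position: [0.4813, -0.2126, 0.1278]
ee_rot: [0.732, 0.681, -0.001, -0.002]
ft_force: [0.5, 0.7, -5.1]
grip_width: 0.269
t6.15 pos [ 0.4813 -0.2126  0.1278] toolx yaw 85.92 tooly yaw -4.08 tilt [-0.0048  0.0016] F [ 0.5  0.7 -5.1] grip 0.269 q7 0.48
 shift tool mm [-1.9  0.6 23.3] dist 23
  wz total rad 0.009
```

```bash
python3 -m creep '[[0,0,0,0,0,10,255],[0,0,0,0,0,7,255],[0,0,0,0,0,0,255],[0,0,0,0,0,0,255]]' 80
python3 -c "
from h import *
p=inframe('chill',-.056,0);go(p[0],p[1],.1045,-4.6)"
```

```text
clock: 6.55
position: [0.4828, -0.2148, 0.1136]
ee_rot: [0.733, 0.68, 0.0, 0.0]
ft_force: [-0.1, 0.7, -5.3]
grip_width: 0.269
t6.55 pos [ 0.4828 -0.2148  0.1136] toolx yaw 85.66 tooly yaw -4.34 tilt [0.0004 0.    ] F [-0.1  0.7 -5.3] grip 0.269 q7 0.50
 shift tool mm [ 0.2 -1.1  9.1] dist 9
  wz total rad 0.005
```

```bash
python3 -m creep '[[0,0,0,0,0,4,255],[0,0,0,0,0,4,255],[0,0,0,0,0,0,255],[0,0,0,0,0,0,255]]' 80
python3 -c "
from h import *
p=inframe('chill',.075,0);go(p[0],p[1],.1045,-4.6)"
```

```text
clock: 6.95
position: [0.4825, -0.2148, 0.1052]
ee_rot: [0.733, 0.68, -0.0, -0.0]
ft_force: [-0.2, 0.3, -5.3]
grip_width: 0.27
t6.95 pos [ 0.4825 -0.2148  0.1052] toolx yaw 85.64 tooly yaw -4.36 tilt [-0.0002  0.0001] F [-0.2  0.3 -5.3] grip 0.270 q7 0.51
 shift tool mm [ -0.3 130.1   0.7] dist 130
  wz total rad 0.004
```

```bash
python3 -m creep '[[0,0,0,0,5,0,255],[0,0,0,0,8,1,255],[0,0,0,0,10,0,255],[0,0,0,0,10,0,255],[0,0,0,0,10,0,255],[0,0,0,0,10,0,255],[0,0,0,0,10,0,255],[0,0,0,0,10,0,255]]' 80
python3 - <<'E'
from h import *
p=inframe('chill',.075,0);go(p[0],p[1],.1045,-4.6)
p,d=camera("wrist");cv2.imwrite("pics/w3.png",p)
E
```

```text
clock: 7.75
position: [0.5562, -0.2204, 0.1042]
ee_rot: [0.733, 0.68, -0.0, -0.0]
ft_force: [0.7, 0.8, -5.9]
grip_width: 0.269
t7.75 pos [ 0.5562 -0.2204  0.1042] toolx yaw 85.65 tooly yaw -4.35 tilt [-0.0002  0.    ] F [ 0.7  0.8 -5.9] grip 0.269 q7 0.52
 shift tool mm [-0.3 56.2 -0.4] dist 56
  wz total rad 0.004
```

View pics/w3.png

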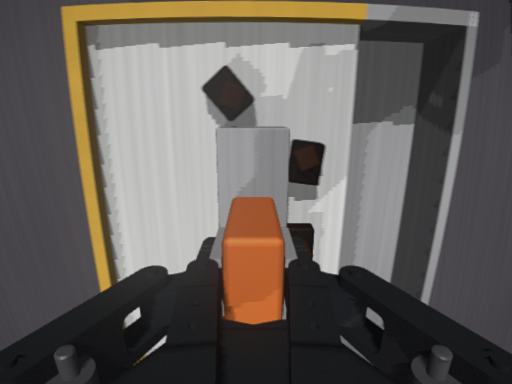

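The blade is carrying lumps at (305,160) and (298,240), and lump C at (230,92) is clear of the blade end. I'll keep pushing.

```bash
python3 -m creep '[[0,0,0,0,10,0,255],[0,0,0,0,10,0,255],[0,0,0,0,10,0,255],[0,0,0,0,10,0,255],[0,0,0,0,10,0,255],[0,0,0,0,6,0,255],[0,0,0,0,0,0,255]]' 80
python3 - <<'E'
from h import *
p=inframe('chill',.075,0);go(p[0],p[1],.1045,-4.6)
p,d=camera("wrist");cv2.imwrite("pics/w4.png",p)
p,_=camera("scene");crop(p,150,185,280,305,5,"pics/s4.png")
E
```

```text
clock: 8.5
position: [0.612, -0.2245, 0.1041]
ee_rot: [0.733, 0.68, -0.0, 0.0]
ft_force: [0.1, 0.0, -5.0]
grip_width: 0.275
t8.50 pos [ 0.612  -0.2245  0.1041] toolx yaw 85.68 tooly yaw -4.32 tilt [ 0.0001 -0.0002] F [ 0.1  0.  -5. ] grip 0.275 q7 0.51
 shift tool mm [-0.5  0.3 -0.4] dist 1
  wz total rad 0.005
```

View pics/w4.png

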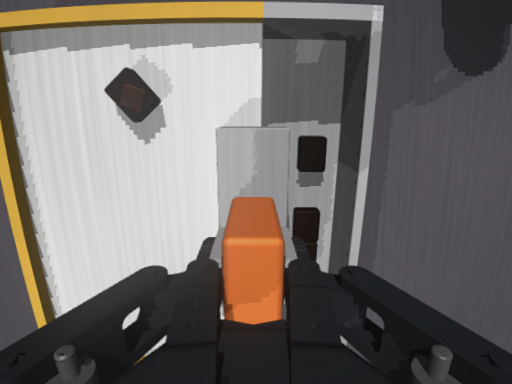

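View pics/s4.png

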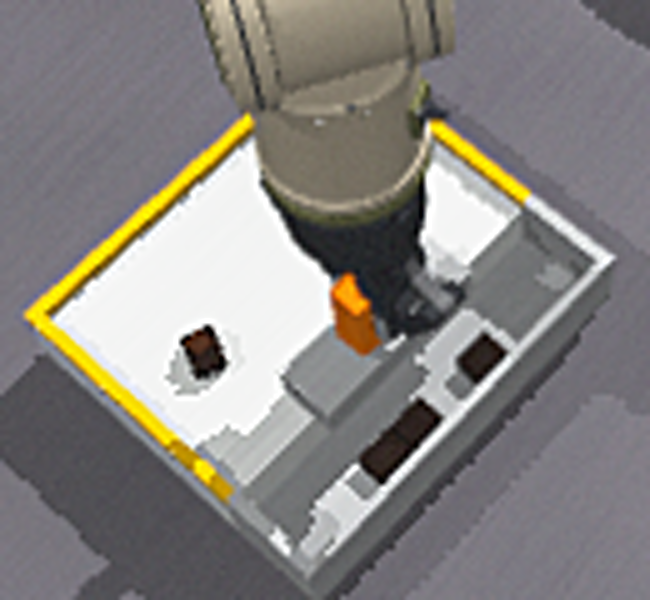

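Three lumps are in the gutter. Next is the +y swath for lump C at (133,95) in the wrist view.

```bash
python3 -m creep '[[0,0,0,0,0,-25,255],[0,0,0,0,0,-20,255],[0,0,0,20,-40,0,255],[0,0,0,20,-40,0,255],[0,0,0,15,-40,0,255],[0,0,0,0,-5,0,255],[0,0,0,0,0,15,255],[0,0,0,0,0,0,255]]' 80
python3 -c "
from h import *
p=inframe('chill',-.05,.055);go(p[0],p[1],.1045,-4.6)"
```

```text
clock: 9.4
position: [0.4902, -0.1599, 0.1329]
ee_rot: [0.733, 0.68, -0.0, -0.001]
ft_force: [-0.6, -0.1, -5.6]
grip_width: 0.273
t9.40 pos [ 0.4902 -0.1599  0.1329] toolx yaw 85.65 tooly yaw -4.35 tilt [-0.0013  0.0007] F [-0.6 -0.1 -5.6] grip 0.273 q7 0.35
 shift tool mm [-0.1  1.9 28.3] dist 28
  wz total rad 0.004
```

```bash
python3 -m creep '[[0,0,0,0,1,15,255],[0,0,0,0,0,9,255],[0,0,0,0,0,4,255],[0,0,0,0,0,0,255],[0,0,0,0,8,0,255],[0,0,0,0,10,0,255],[0,0,0,0,10,0,255],[0,0,0,0,10,0,255]]' 80
python3 -m creep '[[0,0,0,0,10,0,255],[0,0,0,0,10,0,255],[0,0,0,0,10,0,255],[0,0,0,0,10,0,255],[0,0,0,0,10,0,255],[0,0,0,0,10,0,255],[0,0,0,0,10,0,255],[0,0,0,0,10,0,255]]' 80
python3 - <<'E'
from h import *
p=inframe('chill',.075,.055);go(p[0],p[1],.1045,-4.6)
p,d=camera("wrist");cv2.imwrite("pics/w5.png",p)
E
```

```text
clock: 10.2
position: [0.531, -0.1632, 0.1065]
ee_rot: [0.733, 0.68, 0.0, 0.0]
ft_force: [-0.4, -0.3, -5.3]
grip_width: 0.267
clock: 11.0
position: [0.6102, -0.1693, 0.1062]
ee_rot: [0.733, 0.68, 0.0, -0.0]
ft_force: [-0.0, 0.0, -5.2]
grip_width: 0.269
t11.00 pos [ 0.6102 -0.1693  0.1062] toolx yaw 85.65 tooly yaw -4.35 tilt [0.     0.0001] F [-0.   0.  -5.2] grip 0.269 q7 0.43
 shift tool mm [-0.4  6.5  1.7] dist 7
  wz total rad 0.004
```

View pics/w5.png

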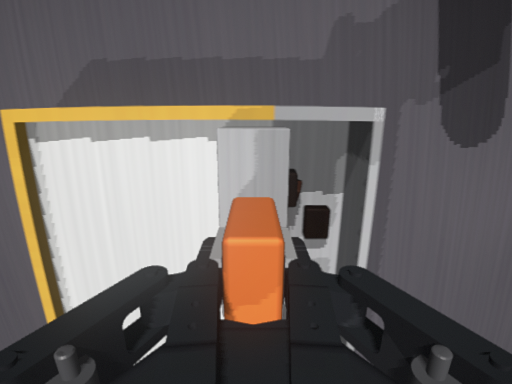

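```bash
python3 -m creep '[[0,0,0,0,8,0,255],[0,0,0,0,6,0,255],[0,0,0,0,0,0,255],[0,0,0,0,-8,-20,255],[0,0,0,0,-30,-25,255],[0,0,0,-10,-40,0,255],[0,0,0,-45,-20,0,255],[0,0,0,-40,-25,0,255]]' 80
python3 - <<'E'
from h import *
p=inframe('chill',-.054,-.055);go(p[0],p[1],.1045,-4.6)
o=get_obs();np.save('/tmp/o6.npy',o,allow_pickle=True)
p,d=camera("wrist");cv2.imwrite("pics/w6.png",p)
p,_=camera("scene");crop(p,150,185,280,305,5,"pics/s6.png")
E
```

```text
clock: 11.85
position: [0.4927, -0.256, 0.1517]
ee_rot: [0.733, 0.681, 0.001, 0.0]
ft_force: [0.9, -1.3, -4.7]
grip_width: 0.27
t11.85 pos [ 0.4927 -0.256   0.1517] toolx yaw 85.78 tooly yaw -4.22 tilt [0.0014 0.0007] F [ 0.9 -1.3 -4.7] grip 0.270 q7 0.57
 shift tool mm [-14.5 -12.5  47.2] dist 51
  wz total rad 0.007
```

View pics/w6.png

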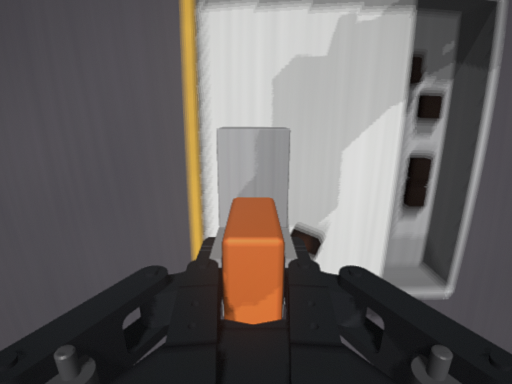

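View pics/s6.png

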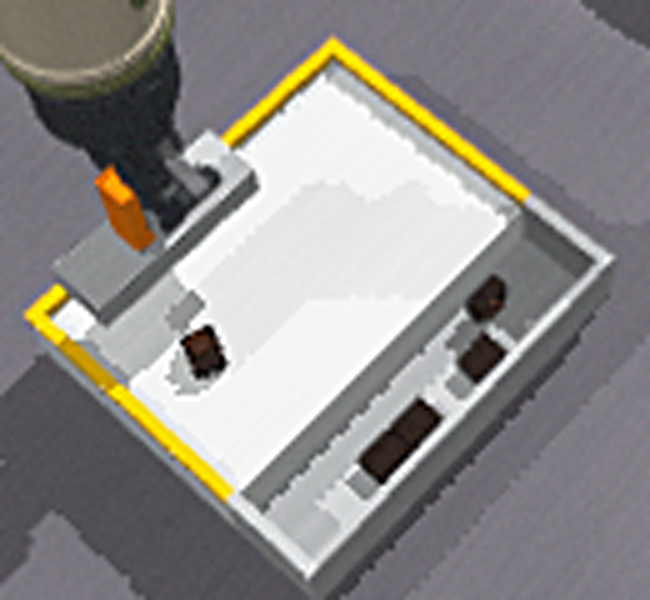

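```bash
python3 -m creep '[[0,0,0,-14,-12,0,255],[0,0,0,0,0,20,255],[0,0,0,0,0,0,255]]' 80
python3 -c "
from h import *
p=inframe('chill',-.054,-.055);go(p[0],p[1],.1045,-4.6)"
```

```text
clock: 12.25
position: [0.479, -0.2683, 0.1296]
ee_rot: [0.734, 0.68, -0.001, -0.002]
ft_force: [0.6, 0.1, -6.3]
grip_width: 0.266
t12.25 pos [ 0.479  -0.2683  0.1296] toolx yaw 85.61 tooly yaw -4.39 tilt [-0.0028  0.0016] F [ 0.6  0.1 -6.3] grip 0.266 q7 0.61
 shift tool mm [-1.2  0.4 25.1] dist 25
  wz total rad 0.004
```

```bash
python3 -m creep '[[0,0,0,-1,0,12,255],[0,0,0,0,0,9,255],[0,0,0,0,0,4,255],[0,0,0,0,0,0,255],[0,0,0,0,8,0,255],[0,0,0,0,10,0,255],[0,0,0,0,10,0,255],[0,0,0,0,10,0,255]]' 80
python3 -m creep '[[0,0,0,0,10,0,255],[0,0,0,0,10,0,255],[0,0,0,0,10,0,255],[0,0,0,0,10,0,255],[0,0,0,0,10,0,255],[0,0,0,0,10,0,255],[0,0,0,0,10,0,255],[0,0,0,0,10,0,255]]' 80
python3 -m creep '[[0,0,0,0,10,0,255],[0,0,0,0,5,0,255],[0,0,0,0,0,0,255]]' 80
python3 - <<'E'
from h import *
p=inframe('chill',.08,-.055);go(p[0],p[1],.1045,-4.6)
p,d=camera("wrist");cv2.imwrite("pics/w7.png",p)
E
```

```text
clock: 13.05
position: [0.5196, -0.2727, 0.1064]
ee_rot: [0.733, 0.68, 0.0, 0.0]
ft_force: [-0.7, 0.2, -5.2]
grip_width: 0.268
clock: 13.85
position: [0.5989, -0.2788, 0.1062]
ee_rot: [0.733, 0.68, 0.0, -0.0]
ft_force: [-0.4, -0.6, -4.4]
grip_width: 0.271
clock: 14.15
position: [0.6136, -0.2798, 0.1061]
ee_rot: [0.733, 0.68, -0.0, 0.0]
ft_force: [-0.6, -0.3, -6.2]
grip_width: 0.272
t14.15 pos [ 0.6136 -0.2798  0.1061] toolx yaw 85.68 tooly yaw -4.32 tilt [-0.0001 -0.0001] F [-0.6 -0.3 -6.2] grip 0.272 q7 0.60
 shift tool mm [-0.5 -0.8  1.6] dist 2
  wz total rad 0.005
```

View pics/w7.png

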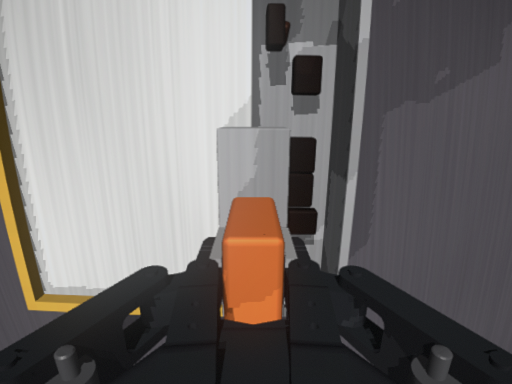

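```bash
python3 -m creep '[[0,0,0,0,-5,-20,255],[0,0,0,0,-5,-30,255],[0,0,0,20,-30,-35,255],[0,0,0,40,-15,0,255],[0,0,0,40,-15,0,255],[0,0,0,45,-10,0,255],[0,0,0,45,-10,0,255],[0,0,0,45,-8,0,255]]' 80
python3 -m creep '[[0,0,-0.144,0,0,0,255],[0,0,-0.144,0,0,0,255],[0,0,-0.144,0,0,0,255],[0,0,-0.144,0,0,0,255],[0,0,-0.144,0,0,0,255],[0,0,-0.144,0,0,0,255],[0,0,-0.144,0,0,0,255],[0,0,-0.144,0,0,0,255]]' 80
python3 -m creep '[[0,0,-0.144,0,0,0,255],[0,0,-0.144,0,0,0,255],[0,0,-0.144,0,0,0,255],[0,0,0,0,0,0,255]]' 80
python3 - <<'E'
from h import *
go(.51,.01,.0645,86.4)
p,d=camera("top");np.save('/tmp/t8.npy',d);crop(p,260,135,360,230,6,"pics/t8.png");cv2.imwrite("pics/t8f.png",p)
p,d=camera("scene");crop(p,150,185,280,305,5,"pics/s8.png");np.save('/tmp/s8.npy',d)
E
```

```text
clock: 15.0
position: [0.5321, -0.0373, 0.1925]
ee_rot: [0.734, 0.679, 0.001, -0.0]
ft_force: [1.4, -0.2, -6.0]
grip_width: 0.272
clock: 15.8
position: [0.5327, -0.0393, 0.1925]
ee_rot: [0.243, 0.97, 0.001, 0.0]
ft_force: [-0.3, 0.4, -5.3]
grip_width: 0.272
clock: 16.2
position: [0.5328, -0.0392, 0.1924]
ee_rot: [0.031, 1.0, 0.0, 0.001]
ft_force: [0.0, 0.5, -6.1]
grip_width: 0.269
t16.20 pos [ 0.5328 -0.0392  0.1924] toolx yaw 176.46 tooly yaw 86.46 tilt [0.0012 0.0008] F [ 0.   0.5 -6.1] grip 0.269 q7 1.60
 shift tool mm [ 26.   47.6 127.9] dist 139
  wz total rad 0.001
```

View pics/t8.png

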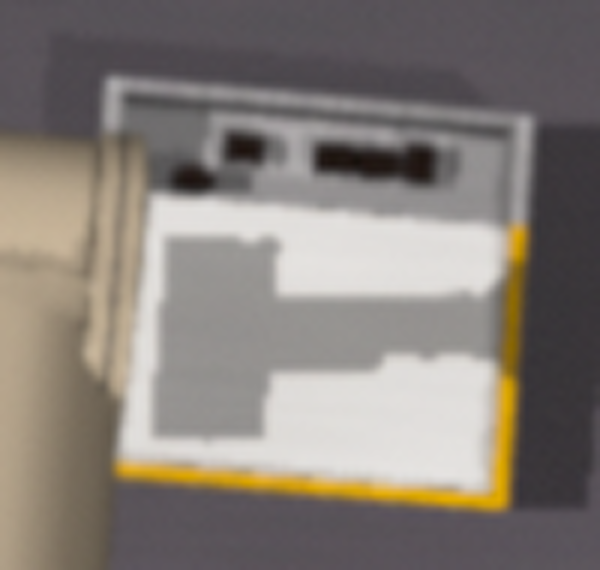

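View pics/s8.png

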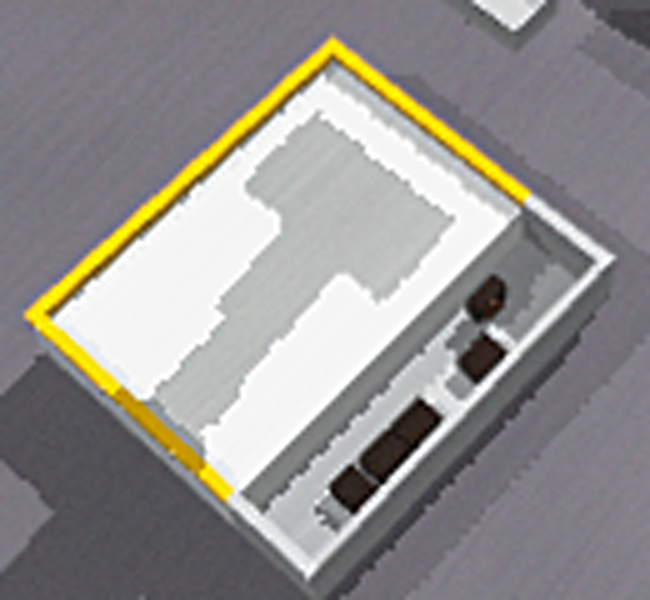

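```bash
python3 - <<'E'
from h import *
D=np.load('/tmp/t8.npy');S=np.load('/tmp/s8.npy')
for x,y in[(190,180),(195,172),(243,147),(340,158),(375,160),(420,163)]:
    u,v=(x+.5)/6-.5+260,(y+.5)/6-.5+135;P=pdepth('top',u,v,D);print(P.round(3),toframe('chill',*P[:2]).round(3))
for x,y in[(488,295),(482,355),(415,425),(385,455),(353,490)]:
    u,v=(x+.5)/5-.5+150,(y+.5)/5-.5+185;P=pdepth('scene',u,v,S);print('s',P.round(3),toframe('chill',*P[:2]).round(3))
E
python3 -m creep '[[0,0,0,13,24,0,255],[0,0,0,13,24,0,255],[0,0,0,0,0,40,255],[0,0,0,0,0,35,255],[0,0,0,0,0,20,255],[0,0,0,0,0,15,255],[0,0,0,0,0,0,255]]' 80
python3 -c "
from h import *
go(.51,.01,.0645,86.4)"
```

```text
[ 0.636 -0.154  0.024] [0.093 0.072]
[ 0.64  -0.157  0.027] [0.098 0.07 ]
[ 0.658 -0.188  0.015] [0.118 0.041]
[ 0.652 -0.247  0.014] [ 0.117 -0.019]
[ 0.651 -0.268  0.018] [ 0.117 -0.04 ]
[ 0.65  -0.296  0.014] [ 0.118 -0.068]
s [ 0.639 -0.159  0.024] [0.097 0.068]
s [ 0.658 -0.189  0.018] [0.118 0.039]
s [ 0.654 -0.247  0.017] [ 0.118 -0.019]
s [ 0.651 -0.272  0.016] [ 0.117 -0.043]
s [ 0.65  -0.299  0.017] [ 0.118 -0.071]
clock: 17.0
position: [0.509, 0.0109, 0.0797]
ee_rot: [0.033, 0.999, -0.001, -0.002]
ft_force: [-0.4, 0.4, -5.3]
grip_width: 0.273
t17.00 pos [0.509  0.0109 0.0797] toolx yaw 176.20 tooly yaw 86.20 tilt [-0.0031 -0.001 ] F [-0.4  0.4 -5.3] grip 0.273 q7 1.55
 shift tool mm [-1.1 -0.8 15.2] dist 15
  wz total rad -0.004
```

Run:
```python
from h import *
p=cv2.imread('pics/w7.png');crop(p,220,0,370,110,5,"pics/c7.png")
p=cv2.imread('pics/w6.png');crop(p,380,30,470,130,6,"pics/c6.png")
```

```text
(no output)
```

View pics/c7.png

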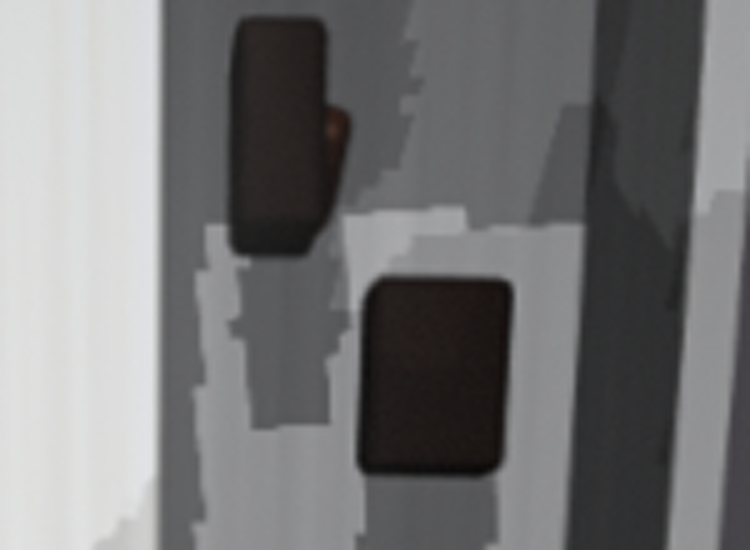

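View pics/c6.png

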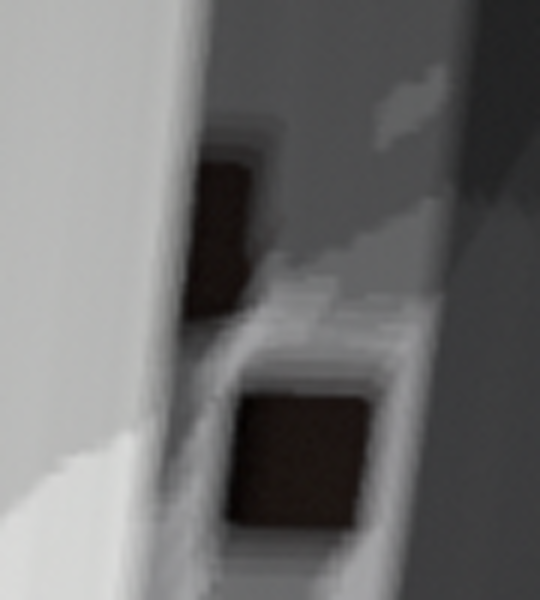

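Run:
```python
from h import *
from scipy.spatial.transform import Rotation as Rn
# w7 pose: tooly yaw -4.32, pos
a=np.radians(-4.32);y=np.array([np.cos(a),np.sin(a),0]);z=np.array([0,0,-1.]);x=np.cross(y,z)
o=dict(position=np.array([.6136,-.2798,.1061]),ee_rot=Rn.from_matrix(np.c_[x,y,z]).as_quat())
for n,u,v,zz in[('edge',(160)/5+220,25,.04),('lumpL',232/5+220,25,.024),('lumpR',327/5+220,15,.024),('lumpLbot',235/5+220,48,.014),('outer wall inner top',597/5+220,25,.05)]:
    P=pz('wrist',u,v,zz,o);print(n,P.round(4),toframe('chill',*P[:2]).round(4))
```

```text
edge [ 0.6218 -0.1618  0.04  ] [0.0794 0.0638]
lumpL [ 0.6312 -0.158   0.024 ] [0.0885 0.0683]
lumpR [ 0.6437 -0.1529  0.024 ] [0.1005 0.0744]
lumpLbot [ 0.6313 -0.1698  0.014 ] [0.0896 0.0566]
outer wall inner top [ 0.6703 -0.1677  0.05  ] [0.1282 0.0618]
```

The fifth lump stands on edge in the gutter, its underside at chill x≈0.089 and its top at z≈0.025, so it is within limits. Next I set the scraper down.

```bash
python3 -m creep '[[0,0,0,0,0,7,255],[0,0,0,0,0,5,255],[0,0,0,0,0,2,255],[0,0,0,0,0,1,255],[0,0,0,0,0,0,255],[0,0,0,0,0,0,255]]' 80
python3 -c "
from h import *
st()"
```

```text
clock: 17.6
position: [0.5105, 0.0113, 0.0664]
ee_rot: [0.032, 1.0, 0.0, 0.0]
ft_force: [-0.5, -0.2, -6.2]
grip_width: 0.272
t17.60 pos [0.5105 0.0113 0.0664] toolx yaw 176.39 tooly yaw 86.39 tilt [0.0004 0.0002] F [-0.5 -0.2 -6.2] grip 0.272 q7 1.57
```

```bash
python3 -m creep '[[0,0,0,0,0,1,255],[0,0,0,0,0,1,255],[0,0,0,0,0,1,255],[0,0,0,0,0,0,255],[0,0,0,0,0,0,255]]' 80
python3 -c "
from h import *
st()"
```

```text
clock: 18.1
position: [0.5106, 0.0113, 0.0635]
ee_rot: [0.031, 1.0, 0.0, 0.0]
ft_force: [-0.9, -0.2, 0.8]
grip_width: 0.273
t18.10 pos [0.5106 0.0113 0.0635] toolx yaw 176.40 tooly yaw 86.40 tilt [0.0006 0.0003] F [-0.9 -0.2  0.8] grip 0.273 q7 1.57
```

```bash
python3 -m creep '[[0,0,0,0,0,0,0],[0,0,0,0,0,0,0],[0,0,0,0,0,0,0],[0,0,0,0,0,0,0],[0,0,0,0,0,-20,0],[0,0,0,0,0,-40,0],[0,0,0,0,0,-45,0],[0,0,0,0,0,-15,0]]' 80
python3 - <<'E'
from h import *
st();o=get_obs()
p,d=camera("wrist");cv2.imwrite("pics/w9.png",p)
p,d=camera("scene");cv2.imwrite("pics/s9.png",p)
q=inframe('jig',.07,-.064);go(q[0],q[1],.185,86.4)
E
```

```text
clock: 18.9
position: [0.512, 0.0111, 0.1873]
ee_rot: [0.032, 0.999, 0.001, 0.003]
ft_force: [-0.0, -0.6, -0.3]
grip_width: 1.003
t18.90 pos [0.512  0.0111 0.1873] toolx yaw 176.37 tooly yaw 86.37 tilt [0.0054 0.0015] F [-0.  -0.6 -0.3] grip 1.003 q7 1.47
t19.00 pos [0.5118 0.0114 0.1857] toolx yaw 176.40 tooly yaw 86.40 tilt [0.0047 0.0018] F [-0.4  0.4  0. ] grip 0.999 q7 1.47
 shift tool mm [-82.4 144.3   1.4] dist 166
  wz total rad 0.0
```

View pics/w9.png

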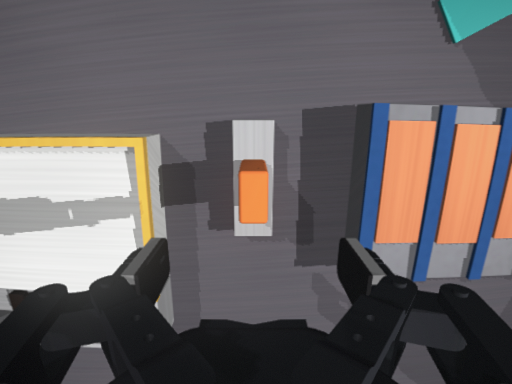

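View pics/s9.png

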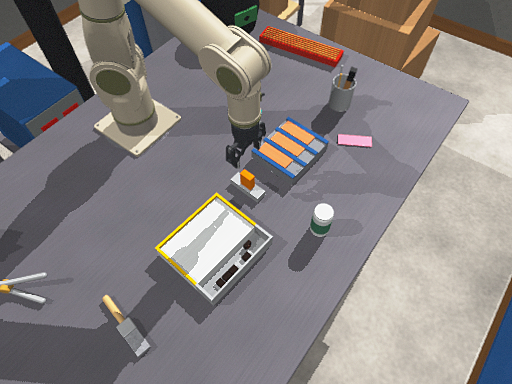

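The scraper stands upright at (253,190). Next I move over the far end of the jig's -y lane with the fingers shut.

```bash
python3 -m creep '[[0,0,0,-20,36,0,255],[0,0,0,-20,36,0,255],[0,0,0,-21,36,0,255],[0,0,0,-21,36,0,255],[0,0,0,0,0,30,255],[0,0,0,0,0,20,255],[0,0,0,0,0,0,255],[0,0,0,0,0,0,255]]' 40
python3 - <<'E'
from h import *
o=get_obs();np.save('/tmp/o10.npy',o,allow_pickle=True)
p,d=camera("wrist");cv2.imwrite("pics/w10.png",p);np.save('/tmp/w10.npy',d)
q=inframe('jig',.07,-.064);go(q[0],q[1],.067,86.4)
E
```

```text
clock: 19.8
position: [0.6009, 0.1494, 0.1327]
ee_rot: [0.032, 0.999, -0.0, -0.001]
ft_force: [-0.6, -0.6, 0.6]
grip_width: -0.003
t19.85 pos [0.6015 0.1495 0.1337] toolx yaw 176.37 tooly yaw 86.37 tilt [0.0004 0.0001] F [0.1 0.4 1.1] grip -0.003 q7 1.36
 shift tool mm [-1.5  0.8 66.7] dist 67
  wz total rad -0.001
```

View pics/w10.png

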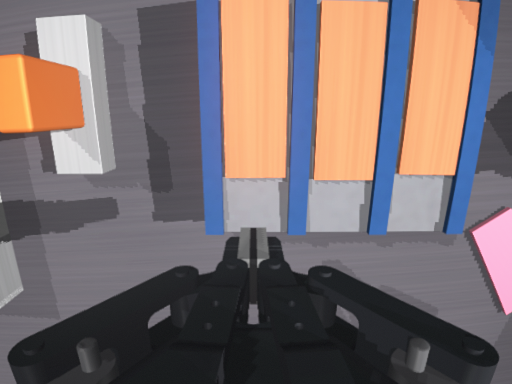

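Run:
```python
from h import *
o=np.load('/tmp/o10.npy',allow_pickle=True).item();D=np.load('/tmp/w10.npy')
for n,u,v,z in[('s1 farL',222.5,179.5,.045),('s1 farR',285.5,178.5,.045),('s2 farL',315,180,.045),('s2 farR',378,180.5,.045),('s3',400,174,.045),('s3',460,176,.045),('rail corner far -y',204.5,235,.045),('rail+y far',466,235,.045),('lane floor L',223,233,.04),('lane floor R',287,233,.04)]:
    P=pz('wrist',u,v,z,o);print(n,P.round(4),toframe('jig',*P[:2]).round(4))
print(pdepth('wrist',255,205,D,o),pdepth('wrist',255,140,D,o),pdepth('wrist',255,230,D,o))
```

```text
s1 farL [0.579  0.1281 0.045 ] [ 0.0473 -0.0877]
s1 farR [0.5811 0.1744 0.045 ] [ 0.0466 -0.0412]
s2 farL [0.5836 0.1962 0.045 ] [ 0.0477 -0.0193]
s2 farR [0.5869 0.2436 0.045 ] [0.0481 0.0282]
s3 [0.583  0.2602 0.045 ] [0.0431 0.0445]
s3 [0.5873 0.3081 0.045 ] [0.0444 0.0926]
rail corner far -y [0.6222 0.1099 0.045 ] [ 0.0916 -0.1031]
rail+y far [0.6369 0.3203 0.045 ] [0.0932 0.1078]
lane floor L [0.6235 0.1238 0.04  ] [ 0.0921 -0.0891]
lane floor R [0.6267 0.1747 0.04  ] [ 0.0921 -0.0381]
[0.60160157 0.15068899 0.04046305] [0.55169684 0.15374979 0.0455993 ] [0.59058163 0.1509269  0.11630961]
```

```bash
python3 -m creep '[[0,0,0,0,1,30,255],[0,0,0,0,0,20,255],[0,0,0,0,0,11,255],[0,0,0,0,0,0,255],[0,0,0,0,0,3,255],[0,0,0,0,0,0,255],[0,0,0,0,0,0,255]]' 40
python3 -c "
from h import *
q=inframe('jig',.07,-.064);go(q[0],q[1],.067,86.4)"
```

```text
clock: 20.55
position: [0.6018, 0.151, 0.0701]
ee_rot: [0.031, 1.0, 0.0, 0.001]
ft_force: [1.1, 0.4, 1.0]
grip_width: -0.001
t20.55 pos [0.6018 0.151  0.0701] toolx yaw 176.40 tooly yaw 86.40 tilt [0.0013 0.0007] F [1.1 0.4 1. ] grip -0.001 q7 1.39
 shift tool mm [-1.3 -0.7  3.1] dist 3
  wz total rad 0.0
```

```bash
python3 -m creep '[[0,0,0,0,0,2,255],[0,0,0,0,0,1,255],[0,0,0,0,0,0,255],[0,0,0,0,0,0,255]]' 40
python3 -c "
from h import *
q=inframe('jig',-.004,-.064);go(q[0],q[1],.067,86.4)"
```

```text
clock: 20.95
position: [0.6012, 0.1508, 0.0661]
ee_rot: [0.031, 1.0, 0.0, -0.0]
ft_force: [-0.2, 0.9, 0.2]
grip_width: 0.001
t20.95 pos [0.6012 0.1508 0.0661] toolx yaw 176.40 tooly yaw 86.40 tilt [-0.0001  0.0001] F [-0.2  0.9  0.2] grip 0.001 q7 1.39
 shift tool mm [72.1 -0.5 -0.9] dist 72
  wz total rad 0.0
```

```bash
python3 -m creep '[[0,0,0,6,0,0,255],[0,0,0,8,0,0,255],[0,0,0,8,0,0,255],[0,0,0,8,0,0,255],[0,0,0,8,0,0,255],[0,0,0,8,0,0,255],[0,0,0,6,0,0,255],[0,0,0,0,0,0,255]]' 40
python3 - <<'E'
from h import *
q=inframe('jig',-.004,-.064);go(q[0],q[1],.067,86.4)
o=get_obs();np.save('/tmp/o11.npy',o,allow_pickle=True)
p,d=camera("wrist");cv2.imwrite("pics/w11.png",p);np.save('/tmp/w11.npy',d)
E
```

```text
clock: 21.75
position: [0.5485, 0.1544, 0.0662]
ee_rot: [0.031, 1.0, 0.0, -0.0]
ft_force: [-0.3, -0.2, 0.2]
grip_width: -0.002
t21.75 pos [0.5485 0.1544 0.0662] toolx yaw 176.44 tooly yaw 86.44 tilt [-0.0007  0.0004] F [-0.3 -0.2  0.2] grip -0.002 q7 1.34
 shift tool mm [19.2 -0.8 -0.8] dist 19
  wz total rad 0.001
```

View pics/w11.png

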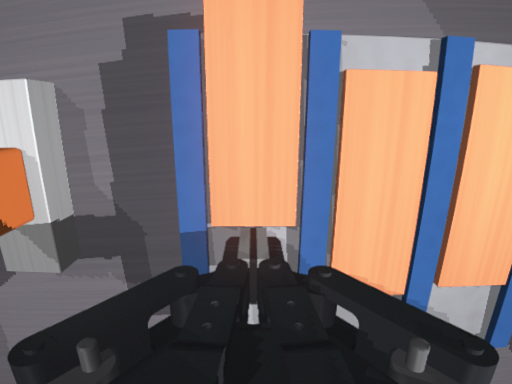

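Run:
```python
from h import *
o=np.load('/tmp/o11.npy',allow_pickle=True).item()
for u,v in[(210,226),(296,226)]: 
    P=pz('wrist',u,v,.045,o);print(toframe('jig',*P[:2]).round(4))
print(toframe('jig',*o['position'][:2]))
```

```text
[ 0.0046 -0.0859]
[ 0.0046 -0.0409]
[ 0.01523116 -0.0632358 ]
```

```bash
python3 -m creep '[[0,0,0,5,0,0,255],[0,0,0,7,0,0,255],[0,0,0,6,0,0,255],[0,0,0,0,0,0,255],[0,0,0,-5,0,-5,255],[0,0,0,0,0,-45,255],[0,0,0,0,0,-50,255],[0,0,0,0,0,0,0]]' 40
python3 - <<'E'
from h import *
q=inframe('jig',-.112,-.064);go(q[0],q[1],.067,86.4)
E
```

```text
clock: 22.6
position: [0.5399, 0.1555, 0.1728]
ee_rot: [0.032, 0.999, 0.002, 0.004]
ft_force: [-0.2, -0.9, 0.9]
grip_width: 0.159
t22.60 pos [0.5399 0.1555 0.1728] toolx yaw 176.35 tooly yaw 86.36 tilt [0.0086 0.0043] F [-0.2 -0.9  0.9] grip 0.159 q7 1.27
 shift tool mm [119.5  -1.9 104.8] dist 159
  wz total rad -0.001
```

```bash
python3 -m creep '[[0,0,0,40,-1,0,80],[0,0,0,40,0,0,80],[0,0,0,34,0,0,80],[0,0,0,0,0,30,80],[0,0,0,0,0,20,80],[0,0,0,0,0,0,80],[0,0,0,0,0,0,80],[0,0,0,0,0,0,80]]' 120
python3 - <<'E'
from h import *
q=inframe('jig',-.106,-.064);go(q[0],q[1],.067,86.4)
o=get_obs();np.save('/tmp/o12.npy',o,allow_pickle=True)
p,d=camera("wrist");cv2.imwrite("pics/w12.png",p);np.save('/tmp/w12.npy',d)
p,d=camera("scene");crop(p,190,90,340,210,5,"pics/s12.png")
E
```

```text
clock: 23.4
position: [0.4234, 0.1612, 0.1172]
ee_rot: [0.032, 1.0, 0.0, 0.001]
ft_force: [-0.3, -0.2, -0.4]
grip_width: 0.688
t23.40 pos [0.4234 0.1612 0.1172] toolx yaw 176.38 tooly yaw 86.38 tilt [0.0012 0.0006] F [-0.3 -0.2 -0.4] grip 0.688 q7 1.09
 shift tool mm [-3.9  0.2 50.2] dist 50
  wz total rad -0.0
```

View pics/w12.png

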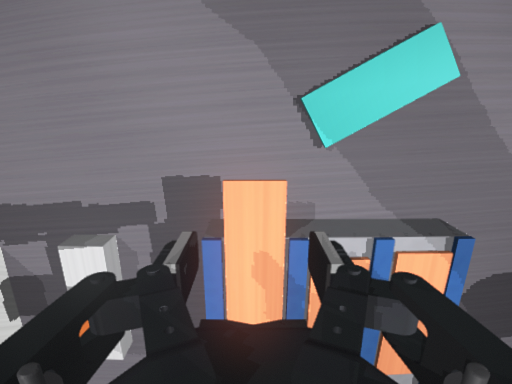

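View pics/s12.png

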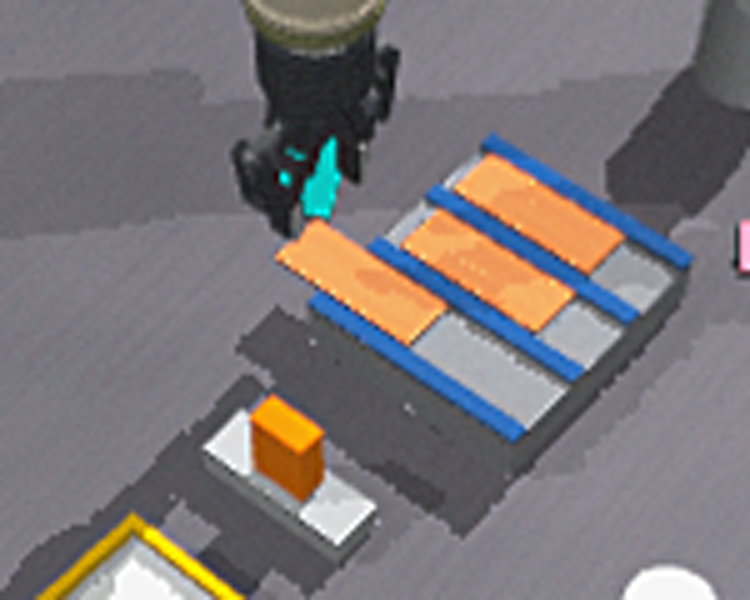

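Run:
```python
from h import *
o=np.load('/tmp/o12.npy',allow_pickle=True).item();D=np.load('/tmp/w12.npy')
for u,v in[(223.5,180.5),(286.5,180.5),(204,238.5),(306,238.5)]:
    P=pz('wrist',u,v,.045,o);print(toframe('jig',*P[:2]).round(4))
R=Rn.from_quat(o['ee_rot']).as_matrix()
for u,v in[(194,235),(192,238),(194,242),(196,250),(314,236),(316,240),(180,245)]:
    P=pdepth('wrist',u,v,D,o);print('tool',(R.T@(P-o['position'])*1000).round(1))
```

```text
[-0.1332 -0.0845]
[-0.1331 -0.0415]
[-0.0901 -0.0999]
[-0.09  -0.026]
tool [  9.5 -29.3  12.1]
tool [  9.7 -29.5   8. ]
tool [  5.7 -29.5  12.1]
tool [  0.7 -29.1  13.4]
tool [ 9.8 29.5 10.2]
tool [10.2 29.4  4.7]
tool [  9.6 -33.4   0.5]
```

```bash
python3 -m creep '[[0,0,0,-4,0,25,80],[0,0,0,0,0,25,80],[0,0,0,0,0,10,80],[0,0,0,0,0,0,80],[0,0,0,0,0,0,80]]' 120
python3 -c "
from h import *
q=inframe('jig',-.106,-.063);go(q[0],q[1],.0565,86.4)"
```

```text
clock: 24.0
position: [0.4271, 0.161, 0.057]
ee_rot: [0.031, 1.0, 0.0, 0.0]
ft_force: [0.7, -0.0, 0.5]
grip_width: 0.684
t24.00 pos [0.4271 0.161  0.057 ] toolx yaw 176.39 tooly yaw 86.39 tilt [0.0006 0.0004] F [ 0.7 -0.   0.5] grip 0.684 q7 1.16
 shift tool mm [-0.3  1.3  0.5] dist 1
  wz total rad -0.0
```

```bash
python3 -m creep '[[0,0,0,0,1,0,120],[0,0,0,0,0,0,160],[0,0,0,0,0,0,255],[0,0,0,0,0,0,255],[0,0,0,0,0,0,255],[0,0,0,0,0,0,255]]' 100
python3 -c "
from h import *
st()"
python3 -m creep '[[0,0,0,0,0,-3,255],[0,0,0,0,0,-5,255],[0,0,0,0,0,-5,255],[0,0,0,0,0,-5,255],[0,0,0,0,0,0,255]]' 100
python3 - <<'E'
from h import *
o=st();np.save('/tmp/o13.npy',o,allow_pickle=True)
p,d=camera("wrist");cv2.imwrite("pics/w13.png",p);np.save('/tmp/w13.npy',d)
p,d=camera("scene");crop(p,190,90,340,210,5,"pics/s13.png")
E
```

```text
clock: 24.6
position: [0.4273, 0.1623, 0.0576]
ee_rot: [0.031, 1.0, 0.001, 0.001]
ft_force: [-3.0, -1.8, 10.8]
grip_width: 0.475
t24.60 pos [0.4273 0.1623 0.0576] toolx yaw 176.40 tooly yaw 86.40 tilt [0.0013 0.0016] F [-3.  -1.8 10.8] grip 0.475 q7 1.16
clock: 25.1
position: [0.427, 0.1621, 0.0749]
ee_rot: [0.031, 1.0, 0.0, 0.0]
ft_force: [-0.2, -0.8, -2.2]
grip_width: 0.476
t25.10 pos [0.427  0.1621 0.0749] toolx yaw 176.41 tooly yaw 86.41 tilt [0.001  0.0009] F [-0.2 -0.8 -2.2] grip 0.476 q7 1.14
```

View pics/w13.png

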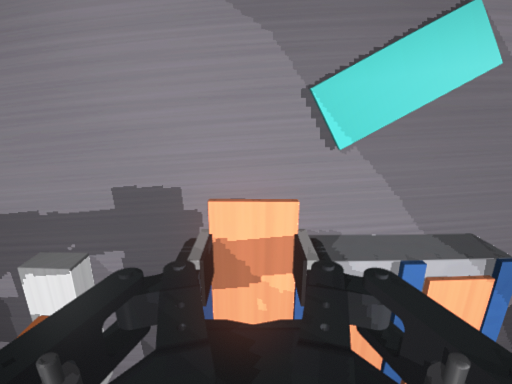

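View pics/s13.png

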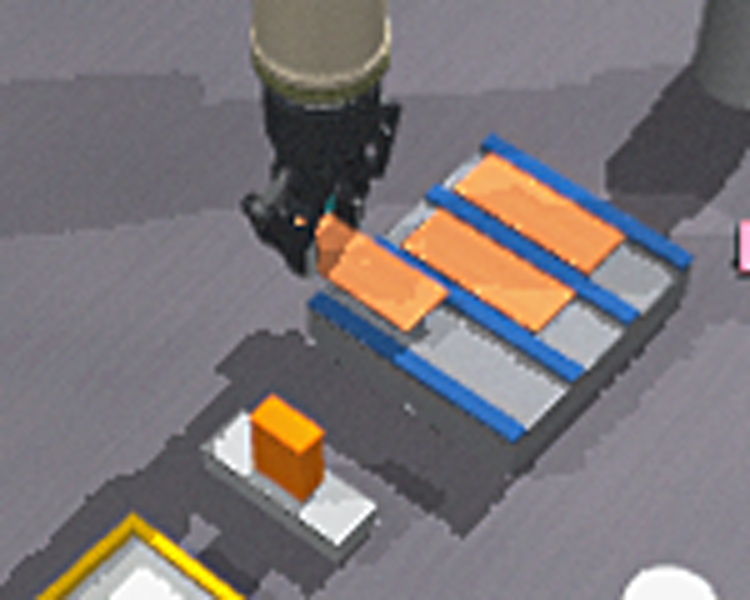

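```bash
cat >> h.py <<'E'
def plane(D,o,u0,u1,v0,v1,n='wrist',step=4):
    P=np.array([pdepth(n,u,v,D,o) for u in range(u0,u1,step) for v in range(v0,v1,step) if D[v,u]>0])
    A=np.c_[P[:,:2],np.ones(len(P))];s=np.linalg.lstsq(A,P[:,2],rcond=None)[0]
    print('plane slope xy',s[:2].round(4),'ctr',P.mean(0).round(4),'rms',(A@s-P[:,2]).std().round(5));return s
E
python3 - <<'E'
from h import *
o=np.load('/tmp/o13.npy',allow_pickle=True).item();D=np.load('/tmp/w13.npy')
plane(D,o,220,288,206,310)
for u,v in[(209,200),(298,200)]:
    P=pz('wrist',u,v,.06,o);R=Rn.from_quat(o['ee_rot']).as_matrix();print('tool',(R.T@(P-o['position'])*1000).round(1))
E
```

```text
plane slope xy [-0.0108  0.0003] ctr [0.43   0.1613 0.062 ] rms 0.00056
tool [ 26.7 -21.5  14.9]
tool [26.7 21.7 14.9]
```

```bash
python3 -m creep '[[0,0,0,0,0,-15,255],[0,0,0,0,0,-30,255],[0,0,0,0,0,-35,255],[0,0,0,0,0,-15,255],[0,0,0.018,0,0,0,255],[0,0,0,0,0,0,255]]' 100
python3 -c "
from h import *
q=inframe('chill',-.035,-.08);go(q[0],q[1],.15,85.4)"
```

```text
clock: 25.8
position: [0.4262, 0.1617, 0.1683]
ee_rot: [0.041, 0.999, -0.0, -0.0]
ft_force: [-0.0, -0.6, -2.3]
grip_width: 0.471
t25.80 pos [0.4262 0.1617 0.1683] toolx yaw 175.32 tooly yaw 85.32 tilt [-0.0007 -0.0001] F [-0.  -0.6 -2.3] grip 0.471 q7 1.04
 shift tool mm [-107.1 -450.4   18.3] dist 463
  wz total rad -0.001
```

```bash
python3 -m creep '[[0,0,0,-5,-20,0,255],[0,0,0,-8,-34,0,255],[0,0,0,-9,-38,0,255],[0,0,0,-9,-38,0,255],[0,0,0,-9,-38,0,255],[0,0,0,-9,-38,0,255],[0,0,0,-9,-38,0,255],[0,0,0,-9,-38,0,255]]' 100
python3 -m creep '[[0,0,0,-9,-38,0,255],[0,0,0,-9,-38,0,255],[0,0,0,-9,-38,0,255],[0,0,0,-8,-34,0,255],[0,0,0,-5,-20,0,255],[0,0,0,0,0,0,255],[0,0,0,0,0,0,255]]' 100
python3 -c "
from h import *
q=inframe('chill',-.035,-.08);go(q[0],q[1],.058,85.4)"
```

```text
clock: 26.6
position: [0.4698, -0.1261, 0.1677]
ee_rot: [0.04, 0.999, -0.0, -0.001]
ft_force: [-0.0, -0.5, -1.8]
grip_width: 0.477
clock: 27.3
position: [0.4961, -0.2952, 0.1674]
ee_rot: [0.041, 0.999, 0.0, -0.001]
ft_force: [0.7, 0.1, -2.6]
grip_width: 0.476
t27.30 pos [ 0.4961 -0.2952  0.1674] toolx yaw 175.31 tooly yaw 85.31 tilt [-0.0029  0.0003] F [ 0.7  0.1 -2.6] grip 0.476 q7 2.20
 shift tool mm [ -0.5  -0.7 109.4] dist 109
  wz total rad -0.002
```

```bash
python3 -m creep '[[0,0,0,0,-1,25,255],[0,0,0,0,0,35,255],[0,0,0,0,0,25,255],[0,0,0,0,0,12,255],[0,0,0,0,0,5,255],[0,0,0,0,0,0,255],[0,0,0,0,0,0,255]]' 100
python3 - <<'E'
from h import *
q=inframe('chill',-.035,-.08);go(q[0],q[1],.058,85.4)
o=get_obs();p,d=camera("wrist");cv2.imwrite("pics/w14.png",p);plane(d,o,225,285,208,310)
p,d=camera("scene");crop(p,150,185,280,305,5,"pics/s14.png")
E
```

```text
clock: 28.0
position: [0.4975, -0.2965, 0.0682]
ee_rot: [0.04, 0.999, -0.0, 0.001]
ft_force: [0.3, -0.1, -2.8]
grip_width: 0.474
t28.00 pos [ 0.4975 -0.2965  0.0682] toolx yaw 175.38 tooly yaw 85.38 tilt [ 0.0015 -0.0005] F [ 0.3 -0.1 -2.8] grip 0.474 q7 2.29
 shift tool mm [ 1.4  0.5 10.2] dist 10
  wz total rad -0.0
plane slope xy [-0.0104 -0.0025] ctr [ 0.5018 -0.2971  0.0551] rms 0.00056
```

View pics/s14.png

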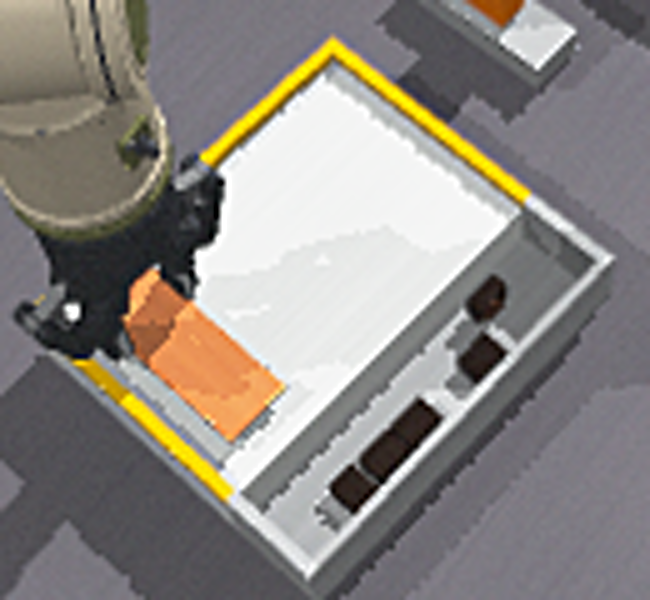

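View pics/w14.png

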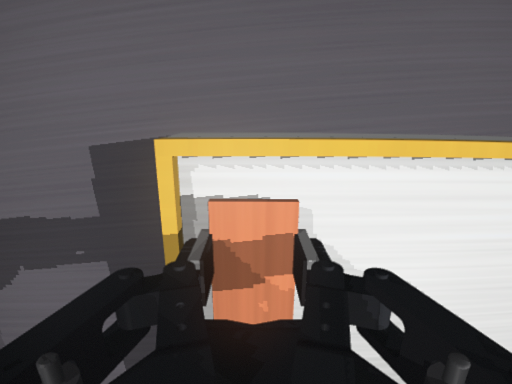

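```bash
python3 -m creep '[[0,0,0,0,0,4,255],[0,0,0,0,0,3,255],[0,0,0,0,0,1,255],[0,0,0,0,0,0,255],[0,0,0,0,0,0,255]]' 100
python3 -c "
from h import *
st()"
```

```text
clock: 28.6
position: [0.4977, -0.2969, 0.0635]
ee_rot: [0.041, 0.999, 0.001, 0.001]
ft_force: [-17.3, 13.3, 53.7]
grip_width: 0.478
t28.60 pos [ 0.4977 -0.2969  0.0635] toolx yaw 175.34 tooly yaw 85.34 tilt [0.003  0.0023] F [-17.3  13.3  53.7] grip 0.478 q7 2.29
```

```bash
python3 -m creep '[[0,0,0,0,0,-3,255],[0,0,0,0,0,-4,255],[0,0,0,0,0,0,255]]' 100
python3 - <<'E'
from h import *
o=st();p,d=camera("wrist");crop(p,140,180,340,330,4,"pics/w15.png");plane(d,o,225,285,208,310)
R=Rn.from_quat(o['ee_rot']).as_matrix()
for u,v in[(170,275),(175,262),(180,285),(190,240),(165,280),(120,275),(110,285)]:
    P=pdepth('wrist',u,v,d,o);print((u,v),'tool',(R.T@(P-o['position'])*1000).round(1),'chill',toframe('chill',*P[:2]).round(4),P[2].round(4))
E
```

```text
clock: 28.9
position: [0.4971, -0.2965, 0.0664]
ee_rot: [0.04, 0.999, -0.0, 0.0]
ft_force: [0.4, 0.4, -1.9]
grip_width: 0.476
t28.90 pos [ 0.4971 -0.2965  0.0664] toolx yaw 175.37 tooly yaw 85.37 tilt [ 0.0007 -0.0002] F [ 0.4  0.4 -1.9] grip 0.476 q7 2.29
plane slope xy [-0.0115 -0.0087] ctr [ 0.5014 -0.297   0.0533] rms 0.00054
(170, 275) tool [ 11.7 -29.8 -28.3] chill [-0.0458 -0.1103] 0.0947
(175, 262) tool [ 12.8 -29.9 -20.8] chill [-0.0469 -0.1103] 0.0873
(180, 285) tool [ 11.4 -24.9 -33.9] chill [-0.0455 -0.1053] 0.1003
(190, 240) tool [  5.7 -32.   14.4] chill [-0.0398 -0.1125] 0.0521
(165, 280) tool [ 11.1 -31.  -30.6] chill [-0.0452 -0.1115] 0.097
(120, 275) tool [ 12.1 -47.6 -29.5] chill [-0.0463 -0.128 ] 0.0959
(110, 285) tool [ 11.2 -49.  -34.4] chill [-0.0454 -0.1295] 0.1009
```

View pics/w15.png

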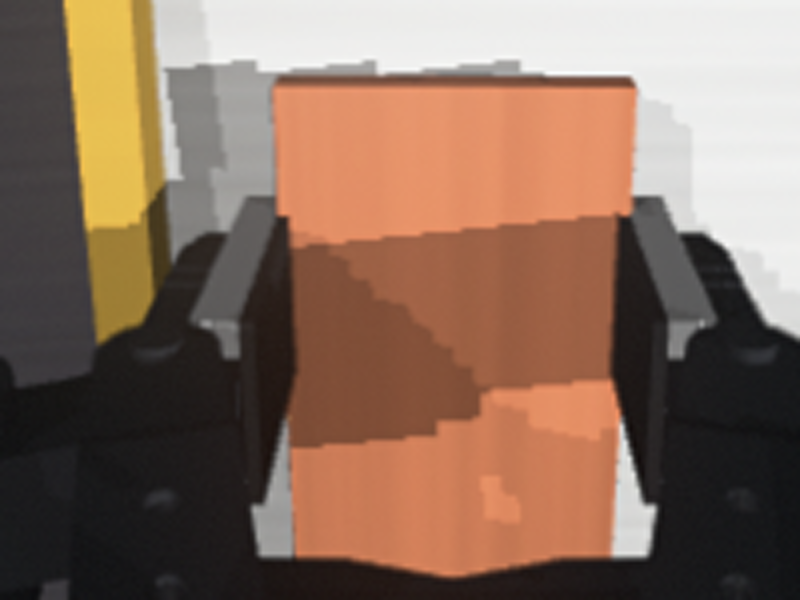

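```bash
python3 -m creep '[[0,0,0,1,6,0,255],[0,0,0,0,0,0,255],[0,0,0,0,0,2,255],[0,0,0,0,0,0,255],[0,0,0,0,0,0,255]]' 60
python3 -c "
from h import *
st()"
```

```text
clock: 29.45
position: [0.4963, -0.2903, 0.064]
ee_rot: [0.04, 0.999, -0.0, -0.0]
ft_force: [0.9, -0.4, -1.9]
grip_width: 0.481
t29.45 pos [ 0.4963 -0.2903  0.064 ] toolx yaw 175.36 tooly yaw 85.36 tilt [-0.0001 -0.    ] F [ 0.9 -0.4 -1.9] grip 0.481 q7 2.28
```

```bash
python3 -m creep '[[0,0,0,0,0,1,255],[0,0,0,0,0,0,255],[0,0,0,0,0,0,255]]' 60
python3 -c "
from h import *
o=st();p,d=camera('wrist');plane(d,o,225,285,208,310)"
```

```text
clock: 29.75
position: [0.4963, -0.2904, 0.0638]
ee_rot: [0.041, 0.999, 0.0, 0.0]
ft_force: [-3.3, 2.8, 9.5]
grip_width: 0.474
t29.75 pos [ 0.4963 -0.2904  0.0638] toolx yaw 175.36 tooly yaw 85.36 tilt [0.0002 0.0007] F [-3.3  2.8  9.5] grip 0.474 q7 2.28
plane slope xy [-0.0109  0.004 ] ctr [ 0.5006 -0.2909  0.0508] rms 0.00057
```

```bash
python3 -m creep '[[0,0,0,0,0,-1,255],[0,0,0,0,0,0,130],[0,0,0,0,0,0,120],[0,0,0,0,0,0,110],[0,0,0,0,0,0,100],[0,0,0,0,0,0,100]]' 20
python3 - <<'E'
from h import *
o=st();p,d=camera("wrist");crop(p,140,180,340,330,4,"pics/w16.png");plane(d,o,230,280,208,300)
E
```

```text
clock: 30.4
position: [0.4964, -0.2903, 0.0641]
ee_rot: [0.04, 0.999, -0.0, 0.0]
ft_force: [-0.1, -0.1, -0.0]
grip_width: 0.605
t30.40 pos [ 0.4964 -0.2903  0.0641] toolx yaw 175.37 tooly yaw 85.37 tilt [ 0.0002 -0.    ] F [-0.1 -0.1 -0. ] grip 0.605 q7 2.28
plane slope xy [-0.0012  0.0001] ctr [ 0.5001 -0.2903  0.0452] rms 0.00058
```

View pics/w16.png

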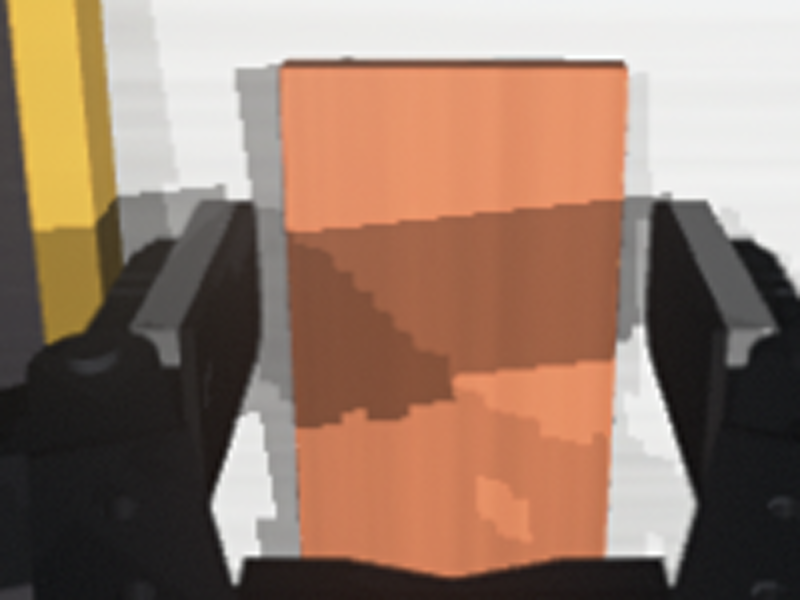

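The strip lies flat on the plate with its top at z≈0.045. I'll lift straight up and go for the middle strip.

```bash
python3 -m creep '[[0,0,0,0,0,-10,100],[0,0,0,0,0,-25,100],[0,0,0,0,0,-40,100],[0,0,0,0,0,-30,100],[0,0,-0.018,0,0,0,255],[0,0,0,0,0,0,255]]' 40
python3 - <<'E'
from h import *
q=inframe('jig',.07,.002);go(q[0],q[1],.165,86.4)
p,d=camera("scene");crop(p,150,185,280,305,5,"pics/s17.png")
E
```

```text
clock: 31.05
position: [0.4967, -0.2903, 0.17]
ee_rot: [0.031, 1.0, 0.0, 0.001]
ft_force: [0.0, 0.1, -2.1]
grip_width: 0.277
t31.05 pos [ 0.4967 -0.2903  0.17  ] toolx yaw 176.45 tooly yaw 86.45 tilt [ 0.0017 -0.    ] F [ 0.   0.1 -2.1] grip 0.277 q7 2.21
 shift tool mm [-78.9 512.3   5.2] dist 518
  wz total rad 0.001
```

View pics/s17.png

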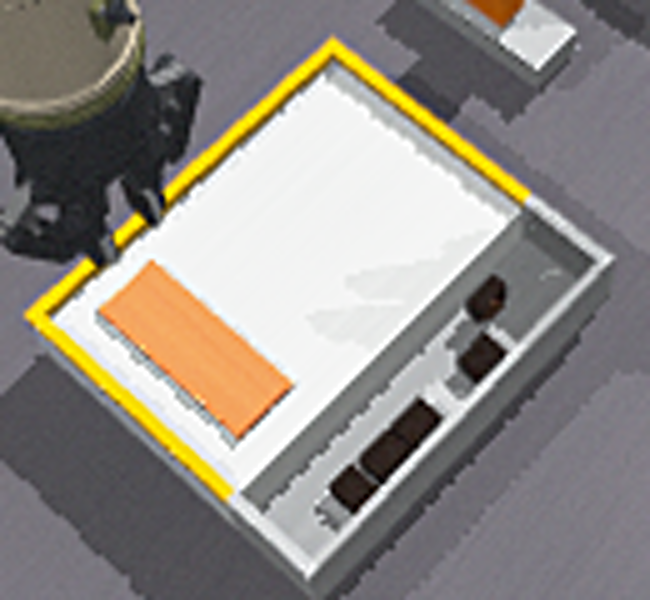

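```bash
python3 -m creep '[[0,0,0,-5,32,0,255],[0,0,0,-7,45,0,255],[0,0,0,-7,45,0,255],[0,0,0,-7,45,0,255],[0,0,0,-7,45,0,255],[0,0,0,-7,45,0,255],[0,0,0,-7,45,0,255],[0,0,0,-7,45,0,255]]' 40
python3 -m creep '[[0,0,0,-7,45,0,255],[0,0,0,-7,45,0,255],[0,0,0,-6,45,0,255],[0,0,0,-5,30,0,255],[0,0,0,0,0,20,255],[0,0,0,0,0,20,255],[0,0,0,0,0,0,255]]' 40
python3 - <<'E'
from h import *
q=inframe('jig',.07,.002);go(q[0],q[1],.066,86.4)
o=get_obs();p,d=camera("wrist");cv2.imwrite("pics/w18.png",p);np.save('/tmp/o18.npy',o,allow_pickle=True)
E
```

```text
clock: 31.9
position: [0.5715, 0.0545, 0.1681]
ee_rot: [0.032, 1.0, -0.0, -0.001]
ft_force: [0.5, -0.8, -0.1]
grip_width: -0.003
clock: 32.6
position: [0.6051, 0.2152, 0.1252]
ee_rot: [0.031, 1.0, -0.002, -0.003]
ft_force: [-0.1, -0.8, -1.0]
grip_width: -0.002
t32.60 pos [0.6051 0.2152 0.1252] toolx yaw 176.40 tooly yaw 86.40 tilt [-0.0059 -0.0031] F [-0.1 -0.8 -1. ] grip -0.002 q7 1.35
 shift tool mm [-2.3  1.2 59.1] dist 59
  wz total rad -0.0
```

View pics/w18.png

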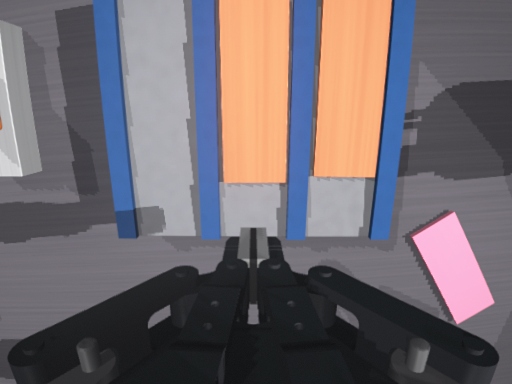

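The fingers are centred on the middle lane. The strip's far end is at v≈183, with free floor up to v≈237.

```bash
python3 -m creep '[[0,0,0,-2,1,25,255],[0,0,0,0,0,20,255],[0,0,0,0,0,9,255],[0,0,0,0,0,0,255],[0,0,0,0,0,0,255]]' 40
python3 -c "
from h import *
q=inframe('jig',-.004,.002);go(q[0],q[1],.0665,86.4)"
```

```text
clock: 33.15
position: [0.61, 0.2166, 0.0763]
ee_rot: [0.032, 1.0, 0.0, 0.001]
ft_force: [0.2, -0.2, 0.3]
grip_width: 0.002
t33.15 pos [0.61   0.2166 0.0763] toolx yaw 176.38 tooly yaw 86.38 tilt [0.0011 0.0005] F [ 0.2 -0.2  0.3] grip 0.002 q7 1.37
 shift tool mm [76.8 -0.7  9.7] dist 77
  wz total rad -0.0
```

```bash
python3 -m creep '[[0,0,0,0,0,6,255],[0,0,0,0,0,4,255],[0,0,0,0,0,0,255],[0,0,0,0,0,0,255]]' 40
python3 -c "
from h import *
q=inframe('jig',-.004,.002);go(q[0],q[1],.0665,86.4)"
```

```text
clock: 33.55
position: [0.6095, 0.2167, 0.0653]
ee_rot: [0.031, 1.0, 0.0, 0.0]
ft_force: [0.9, 0.1, 0.3]
grip_width: 0.001
t33.55 pos [0.6095 0.2167 0.0653] toolx yaw 176.40 tooly yaw 86.40 tilt [0.0003 0.0002] F [0.9 0.1 0.3] grip 0.001 q7 1.38
 shift tool mm [76.3 -0.7 -1.3] dist 76
  wz total rad -0.0
```

```bash
python3 -m creep '[[0,0,0,6,0,-1,255],[0,0,0,8,0,0,255],[0,0,0,8,0,0,255],[0,0,0,8,0,0,255],[0,0,0,8,0,0,255],[0,0,0,8,0,0,255],[0,0,0,8,0,0,255],[0,0,0,0,0,0,255]]' 40
python3 - <<'E'
from h import *
q=inframe('jig',-.006,.002);go(q[0],q[1],.067,86.4)
o=get_obs()
p,d=camera("wrist");cv2.imwrite("pics/w19.png",p)
E
```

```text
clock: 34.35
position: [0.5542, 0.2204, 0.0661]
ee_rot: [0.031, 1.0, 0.0, -0.001]
ft_force: [0.3, 0.7, -0.2]
grip_width: -0.003
t34.35 pos [0.5542 0.2204 0.0661] toolx yaw 176.44 tooly yaw 86.44 tilt [-0.0011  0.0004] F [ 0.3  0.7 -0.2] grip -0.003 q7 1.33
 shift tool mm [22.9 -1.  -0.9] dist 23
  wz total rad 0.001
```

View pics/w19.png

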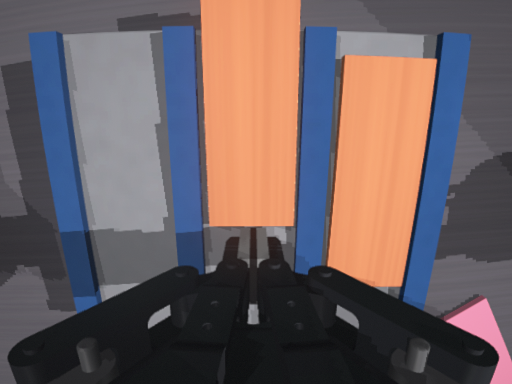

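```bash
python3 -m creep '[[0,0,0,6,0,0,255],[0,0,0,8,0,0,255],[0,0,0,8,0,0,255],[0,0,0,1,0,0,255],[0,0,0,-5,0,-5,255],[0,0,0,0,0,-35,255],[0,0,0,0,0,-35,255],[0,0,0,0,0,0,80]]' 40
python3 -m creep '[[0,0,0,34,0,0,80],[0,0,0,36,0,0,80],[0,0,0,35,0,0,80],[0,0,0,0,0,0,80],[0,0,0,0,0,25,80],[0,0,0,0,0,0,80],[0,0,0,0,0,0,80]]' 120
python3 - <<'E'
from h import *
q=inframe('jig',-.106,.001);go(q[0],q[1],.061,86.4)
o=get_obs();np.save('/tmp/o20.npy',o,allow_pickle=True)
p,d=camera("wrist");cv2.imwrite("pics/w20.png",p)
E
```

```text
clock: 35.2
position: [0.5402, 0.2217, 0.1458]
ee_rot: [0.032, 0.999, 0.002, 0.003]
ft_force: [0.8, 0.6, 0.5]
grip_width: 0.158
clock: 35.9
position: [0.4331, 0.2272, 0.1162]
ee_rot: [0.032, 0.999, -0.001, -0.0]
ft_force: [1.8, -0.3, 0.4]
grip_width: 0.688
t35.90 pos [0.4331 0.2272 0.1162] toolx yaw 176.36 tooly yaw 86.36 tilt [-0.0005 -0.0013] F [ 1.8 -0.3  0.4] grip 0.688 q7 1.07
 shift tool mm [ 1.5 -1.2 55.2] dist 55
  wz total rad -0.001
```

View pics/w20.png

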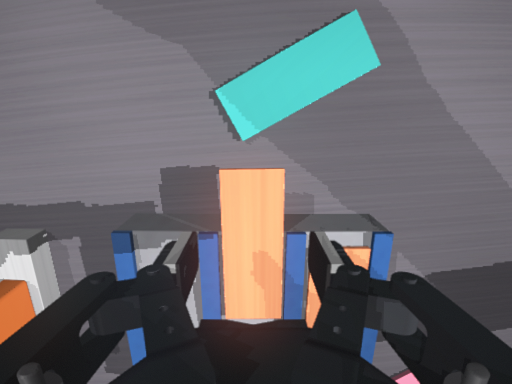

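```bash
python3 - <<'E'
from h import *
o=np.load('/tmp/o20.npy',allow_pickle=True).item()
for u,v in[(220.5,169.5),(284.5,169.5),(200,233),(304,233)]:
    P=pz('wrist',u,v,.045,o);print(toframe('jig',*P[:2]).round(4))
E
python3 -m creep '[[0,0,0,1,-1,20,80],[0,0,0,0,0,25,80],[0,0,0,0,0,10,80],[0,0,0,0,0,0,80],[0,0,0,0,0,0,80]]' 120
python3 -c "
from h import *
q=inframe('jig',-.106,.001);go(q[0],q[1],.061,86.4)"
```

```text
[-0.1356 -0.0198]
[-0.1355  0.0232]
[-0.0894 -0.0361]
[-0.0894  0.0385]
clock: 36.45
position: [0.4324, 0.2269, 0.062]
ee_rot: [0.032, 1.0, 0.0, 0.0]
ft_force: [1.3, -0.5, -0.0]
grip_width: 0.687
t36.45 pos [0.4324 0.2269 0.062 ] toolx yaw 176.38 tooly yaw 86.38 tilt [0.0007 0.0003] F [ 1.3 -0.5 -0. ] grip 0.687 q7 1.14
 shift tool mm [ 0.8 -0.9  1. ] dist 2
  wz total rad -0.0
```

```bash
python3 -m creep '[[0,0,0,0,0,1,120],[0,0,0,0,0,0,160],[0,0,0,0,0,0,255],[0,0,0,0,0,0,255],[0,0,0,0,0,0,255],[0,0,0,0,0,0,255]]' 100
python3 -m creep '[[0,0,0,0,0,-3,255],[0,0,0,0,0,-5,255],[0,0,0,0,0,-5,255],[0,0,0,0,0,-5,255],[0,0,0,0,0,0,255]]' 100
python3 - <<'E'
from h import *
o=st();np.save('/tmp/o21.npy',o,allow_pickle=True)
p,d=camera("wrist");crop(p,140,150,380,330,3,"pics/w21.png");plane(d,o,225,285,208,310)
E
```

```text
clock: 37.05
position: [0.4324, 0.2272, 0.0615]
ee_rot: [0.031, 1.0, 0.001, 0.0]
ft_force: [-2.3, -1.9, 9.9]
grip_width: 0.471
clock: 37.55
position: [0.432, 0.2271, 0.0789]
ee_rot: [0.031, 1.0, 0.001, 0.0]
ft_force: [1.1, 0.3, -2.6]
grip_width: 0.472
t37.55 pos [0.432  0.2271 0.0789] toolx yaw 176.40 tooly yaw 86.40 tilt [0.0008 0.001 ] F [ 1.1  0.3 -2.6] grip 0.472 q7 1.11
plane slope xy [-0.0041  0.0027] ctr [0.4384 0.2266 0.0619] rms 0.00054
```

View pics/w21.png

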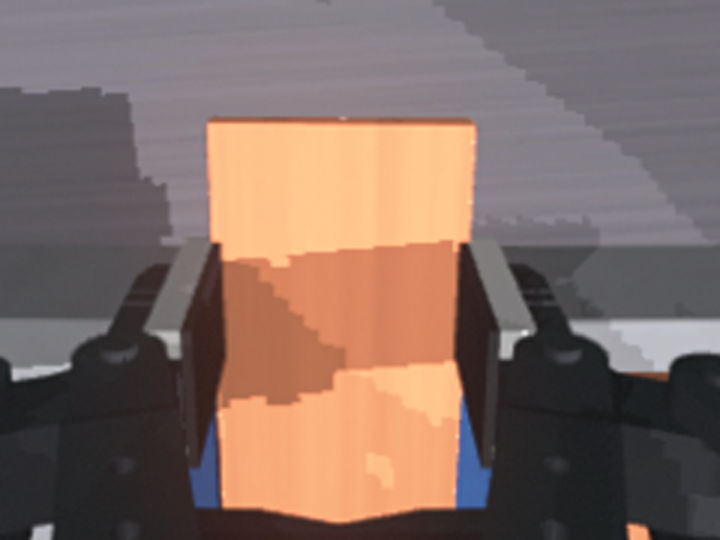

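```bash
python3 -m creep '[[0,0,0,0,0,-15,255],[0,0,0,0,0,-30,255],[0,0,0,0,0,-35,255],[0,0,0,0,0,-10,255],[0,0,0.018,0,0,0,255],[0,0,0,0,0,0,255]]' 100
python3 -c "
from h import *
print(toframe('chill',.4963,-.2903))
q=inframe('chill',-.035,0.001);go(q[0],q[1],.15,85.4)"
```

```text
clock: 38.2
position: [0.431, 0.2267, 0.167]
ee_rot: [0.041, 0.999, -0.0, -0.001]
ft_force: [0.3, -0.7, -3.2]
grip_width: 0.469
[-0.035348   -0.07437505]
t38.20 pos [0.431  0.2267 0.167 ] toolx yaw 175.33 tooly yaw 85.33 tilt [-0.0011 -0.0005] F [ 0.3 -0.7 -3.2] grip 0.469 q7 0.99
 shift tool mm [-107.4 -434.5   17.1] dist 448
  wz total rad -0.001
```

```bash
python3 -m creep '[[0,0,0,-5,-20,0,255],[0,0,0,-8,-34,0,255],[0,0,0,-9,-38,0,255],[0,0,0,-9,-38,0,255],[0,0,0,-9,-38,0,255],[0,0,0,-9,-38,0,255],[0,0,0,-9,-38,0,255],[0,0,0,-9,-38,0,255]]' 100
python3 -m creep '[[0,0,0,-9,-38,0,255],[0,0,0,-9,-38,0,255],[0,0,0,-9,-34,0,255],[0,0,0,-8,-28,0,255],[0,0,0,-5,-14,0,255],[0,0,0,0,0,0,255],[0,0,0,0,0,0,255]]' 100
python3 -c "
from h import *
q=inframe('chill',-.035,.001);go(q[0],q[1],.063,85.4)"
```

```text
clock: 39.0
position: [0.4748, -0.0612, 0.1668]
ee_rot: [0.04, 0.999, -0.0, -0.001]
ft_force: [1.2, 0.1, -3.4]
grip_width: 0.473
clock: 39.7
position: [0.5025, -0.2141, 0.1667]
ee_rot: [0.041, 0.999, -0.0, -0.001]
ft_force: [0.6, -0.1, -1.3]
grip_width: 0.471
t39.70 pos [ 0.5025 -0.2141  0.1667] toolx yaw 175.33 tooly yaw 85.33 tilt [-0.0026 -0.0001] F [ 0.6 -0.1 -1.3] grip 0.471 q7 2.09
 shift tool mm [ -0.6  -1.  103.7] dist 104
  wz total rad -0.001
```

```bash
python3 -m creep '[[0,0,0,0,-1,25,255],[0,0,0,0,0,35,255],[0,0,0,0,0,22,255],[0,0,0,0,0,10,255],[0,0,0,0,0,5,255],[0,0,0,0,0,0,255],[0,0,0,0,0,0,255]]' 100
python3 - <<'E'
from h import *
q=inframe('chill',-.035,.001);go(q[0],q[1],.063,85.4)
o=get_obs();p,d=camera("wrist");cv2.imwrite("pics/w22.png",p);plane(d,o,225,285,208,310)
E
```

```text
clock: 40.4
position: [0.5038, -0.2154, 0.0721]
ee_rot: [0.04, 0.999, -0.0, 0.001]
ft_force: [-0.5, -0.1, -1.0]
grip_width: 0.474
t40.40 pos [ 0.5038 -0.2154  0.0721] toolx yaw 175.38 tooly yaw 85.38 tilt [ 0.0014 -0.0002] F [-0.5 -0.1 -1. ] grip 0.474 q7 2.19
 shift tool mm [1.2 0.2 9.1] dist 9
  wz total rad -0.0
plane slope xy [-0.0013 -0.0034] ctr [ 0.5102 -0.2161  0.0551] rms 0.00058
```

View pics/w22.png

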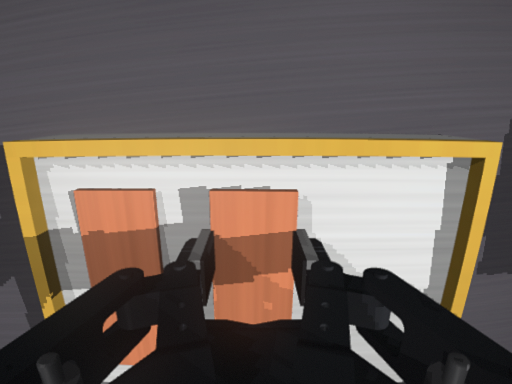

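```bash
python3 -m creep '[[0,0,0,0,0,4,255],[0,0,0,0,0,2,255],[0,0,0,0,0,1,255],[0,0,0,0,0,0,255],[0,0,0,0,0,0,255]]' 60
python3 -c "
from h import *
o=st();p,d=camera('wrist');plane(d,o,225,285,208,310)"
```

```text
clock: 40.95
position: [0.5032, -0.2155, 0.0641]
ee_rot: [0.04, 0.999, -0.0, 0.0]
ft_force: [1.0, 0.1, -1.1]
grip_width: 0.47
t40.95 pos [ 0.5032 -0.2155  0.0641] toolx yaw 175.36 tooly yaw 85.36 tilt [ 0.0001 -0.    ] F [ 1.   0.1 -1.1] grip 0.470 q7 2.20
plane slope xy [-0.0019 -0.0036] ctr [ 0.5097 -0.2162  0.047 ] rms 0.00057
```

Strip top z≈0.047, about 2 mm above the plate. I'll release here.

```bash
python3 -m creep '[[0,0,0,0,0,0,130],[0,0,0,0,0,0,120],[0,0,0,0,0,0,110],[0,0,0,0,0,0,100],[0,0,0,0,0,0,100]]' 20
python3 -c "
from h import *
o=st();p,d=camera('wrist');plane(d,o,230,280,208,300)"
python3 -m creep '[[0,0,0,0,0,-10,100],[0,0,0,0,0,-25,100],[0,0,0,0,0,-40,100],[0,0,0,0,0,-30,100],[0,0,-0.018,0,0,0,255],[0,0,0,0,0,0,255]]' 40
python3 - <<'E'
from h import *
q=inframe('jig',.07,.067);go(q[0],q[1],.165,86.4)
p,d=camera("scene");cv2.imwrite("pics/s23.png",p)
E
```

```text
clock: 41.5
position: [0.5033, -0.2154, 0.0642]
ee_rot: [0.04, 0.999, 0.0, 0.0]
ft_force: [1.0, 0.4, -0.0]
grip_width: 0.612
t41.50 pos [ 0.5033 -0.2154  0.0642] toolx yaw 175.37 tooly yaw 85.37 tilt [0.0002 0.    ] F [ 1.   0.4 -0. ] grip 0.612 q7 2.20
plane slope xy [0.0004 0.0099] ctr [ 0.5071 -0.2154  0.0452] rms 0.00057
clock: 42.15
position: [0.5036, -0.2154, 0.1699]
ee_rot: [0.031, 1.0, 0.0, 0.001]
ft_force: [-0.6, -1.0, -0.3]
grip_width: 0.279
t42.15 pos [ 0.5036 -0.2154  0.1699] toolx yaw 176.45 tooly yaw 86.45 tilt [0.0017 0.0005] F [-0.6 -1.  -0.3] grip 0.279 q7 2.11
 shift tool mm [-76.7 502.1   5.3] dist 508
  wz total rad 0.001
```

View pics/s23.png

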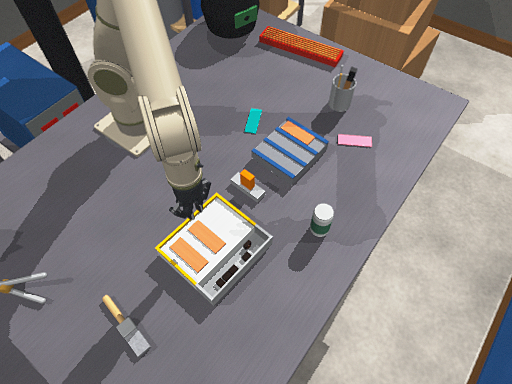

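```bash
python3 -m creep '[[0,0,0,-5,32,0,255],[0,0,0,-7,45,0,255],[0,0,0,-7,45,0,255],[0,0,0,-7,45,0,255],[0,0,0,-7,45,0,255],[0,0,0,-7,45,0,255],[0,0,0,-7,45,0,255],[0,0,0,-7,45,0,255]]' 40
python3 -m creep '[[0,0,0,-7,45,0,255],[0,0,0,-7,45,0,255],[0,0,0,-6,40,0,255],[0,0,0,-4,24,0,255],[0,0,0,0,0,20,255],[0,0,0,0,0,20,255],[0,0,0,0,0,0,255]]' 40
python3 - <<'E'
from h import *
q=inframe('jig',.07,.066);go(q[0],q[1],.0665,86.4)
o=get_obs();p,d=camera("wrist");cv2.imwrite("pics/w24.png",p)
for u,v in [(255,210)]:
    pass
E
```

```text
clock: 43.0
position: [0.5784, 0.1293, 0.168]
ee_rot: [0.032, 0.999, -0.0, -0.001]
ft_force: [-0.1, -1.2, -0.4]
grip_width: -0.003
clock: 43.7
position: [0.6105, 0.279, 0.125]
ee_rot: [0.032, 0.999, -0.002, -0.003]
ft_force: [-0.5, -0.3, -0.3]
grip_width: 0.0
t43.70 pos [0.6105 0.279  0.125 ] toolx yaw 176.38 tooly yaw 86.38 tilt [-0.0056 -0.0033] F [-0.5 -0.3 -0.3] grip 0.000 q7 1.34
 shift tool mm [-1.   1.3 58.5] dist 59
  wz total rad -0.0
```

View pics/w24.png

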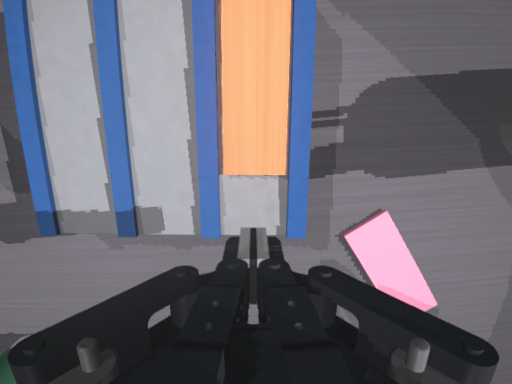

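```bash
python3 -m creep '[[0,0,0,-1,1,25,255],[0,0,0,0,0,20,255],[0,0,0,0,0,12,255],[0,0,0,0,0,4,255],[0,0,0,0,0,0,255],[0,0,0,0,0,0,255]]' 40
python3 -c "
from h import *
q=inframe('jig',-.006,.066);go(q[0],q[1],.066,86.4)"
```

```text
clock: 44.35
position: [0.6142, 0.2807, 0.0693]
ee_rot: [0.031, 1.0, 0.0, 0.001]
ft_force: [-0.8, -1.1, 0.4]
grip_width: -0.0
t44.35 pos [0.6142 0.2807 0.0693] toolx yaw 176.39 tooly yaw 86.39 tilt [0.0013 0.0006] F [-0.8 -1.1  0.4] grip -0.000 q7 1.37
 shift tool mm [78.9 -1.   3.2] dist 79
  wz total rad -0.0
```

```bash
python3 -m creep '[[0,0,0,0,0,2,255],[0,0,0,0,0,1,255],[0,0,0,0,0,0,255],[0,0,0,0,0,0,255]]' 40
python3 -m creep '[[0,0,0,6,0,0,255],[0,0,0,8,0,0,255],[0,0,0,8,0,0,255],[0,0,0,8,0,0,255],[0,0,0,8,0,0,255],[0,0,0,8,0,0,255],[0,0,0,8,0,0,255],[0,0,0,0,0,0,255]]' 40
python3 - <<'E'
from h import *
q=inframe('jig',-.006,.066);go(q[0],q[1],.066,86.4)
p,d=camera("wrist");cv2.imwrite("pics/w25.png",p)
E
```

```text
clock: 44.75
position: [0.6136, 0.2807, 0.0653]
ee_rot: [0.031, 1.0, 0.0, 0.0]
ft_force: [0.3, -0.0, 0.6]
grip_width: -0.001
clock: 45.55
position: [0.5584, 0.2843, 0.0652]
ee_rot: [0.031, 1.0, 0.0, -0.001]
ft_force: [-4.3, -1.3, 5.8]
grip_width: -0.001
t45.55 pos [0.5584 0.2843 0.0652] toolx yaw 176.44 tooly yaw 86.44 tilt [-0.0011  0.0003] F [-4.3 -1.3  5.8] grip -0.001 q7 1.33
 shift tool mm [23.1 -1.  -0.7] dist 23
  wz total rad 0.001
```

View pics/w25.png

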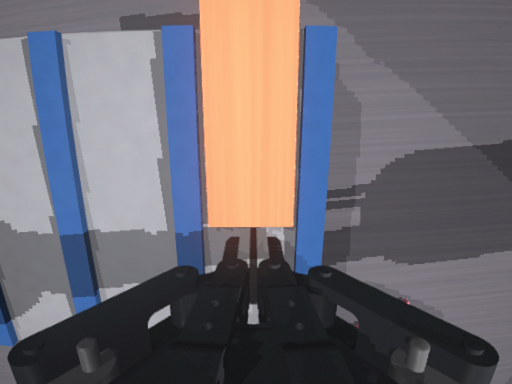

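Light floor contact (5.8 N), so I raise 1 mm and finish the push.

```bash
python3 -m creep '[[0,0,0,6,0,-1,255],[0,0,0,8,0,0,255],[0,0,0,8,0,0,255],[0,0,0,1,0,0,255],[0,0,0,-5,0,-5,255],[0,0,0,0,0,-35,255],[0,0,0,0,0,-35,255],[0,0,0,0,0,0,80]]' 40
python3 -m creep '[[0,0,0,34,0,0,80],[0,0,0,36,0,0,80],[0,0,0,35,0,0,80],[0,0,0,0,0,0,80],[0,0,0,0,0,25,80],[0,0,0,0,0,0,80],[0,0,0,0,0,0,80]]' 120
python3 - <<'E'
from h import *
q=inframe('jig',-.106,.066);go(q[0],q[1],.061,86.4)
o=get_obs();np.save('/tmp/o26.npy',o,allow_pickle=True)
p,d=camera("wrist");cv2.imwrite("pics/w26.png",p)
E
```

```text
clock: 46.4
position: [0.5445, 0.2856, 0.1461]
ee_rot: [0.032, 0.999, 0.002, 0.003]
ft_force: [0.3, -0.4, 0.9]
grip_width: 0.156
clock: 47.1
position: [0.4375, 0.2911, 0.1164]
ee_rot: [0.032, 0.999, -0.001, 0.0]
ft_force: [0.0, -1.0, 0.1]
grip_width: 0.686
t47.10 pos [0.4375 0.2911 0.1164] toolx yaw 176.34 tooly yaw 86.34 tilt [-0.     -0.0012] F [ 0.  -1.   0.1] grip 0.686 q7 1.10
 shift tool mm [ 2.  -0.2 55.4] dist 55
  wz total rad -0.001
```

View pics/w26.png

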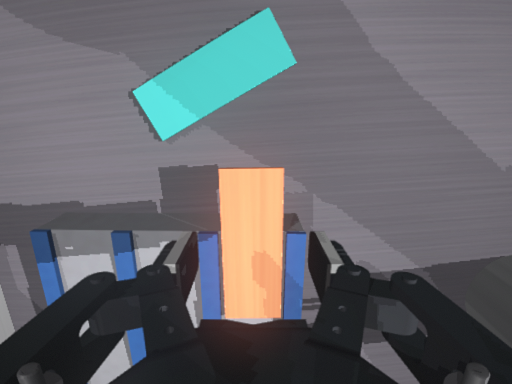

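```bash
python3 -m creep '[[0,0,0,1,0,20,80],[0,0,0,0,0,25,80],[0,0,0,0,0,10,80],[0,0,0,0,0,0,80],[0,0,0,0,0,0,80]]' 120
python3 -c "
from h import *
q=inframe('jig',-.106,.065);go(q[0],q[1],.061,86.4)"
python3 -m creep '[[0,0,0,0,0,1,120],[0,0,0,0,0,0,160],[0,0,0,0,0,0,255],[0,0,0,0,0,0,255],[0,0,0,0,0,0,255],[0,0,0,0,0,0,255]]' 100
python3 -m creep '[[0,0,0,0,0,-3,255],[0,0,0,0,0,-5,255],[0,0,0,0,0,-5,255],[0,0,0,0,0,-5,255],[0,0,0,0,0,0,255]]' 100
python3 - <<'E'
from h import *
o=st();np.save('/tmp/o27.npy',o,allow_pickle=True)
p,d=camera("wrist");crop(p,140,150,380,330,3,"pics/w27.png");plane(d,o,225,285,208,310)
E
```

```text
clock: 47.65
position: [0.4367, 0.2919, 0.0621]
ee_rot: [0.032, 0.999, 0.0, 0.0]
ft_force: [0.8, 0.1, -0.3]
grip_width: 0.685
t47.65 pos [0.4367 0.2919 0.0621] toolx yaw 176.37 tooly yaw 86.37 tilt [0.0009 0.0004] F [ 0.8  0.1 -0.3] grip 0.685 q7 1.16
 shift tool mm [ 1.1 -1.9  1.1] dist 2
  wz total rad -0.001
clock: 48.25
position: [0.4366, 0.292, 0.0616]
ee_rot: [0.032, 1.0, 0.001, 0.0]
ft_force: [-3.1, -3.5, 11.0]
grip_width: 0.47
clock: 48.75
position: [0.4362, 0.2921, 0.0789]
ee_rot: [0.031, 1.0, 0.001, 0.0]
ft_force: [-0.7, -0.0, -2.6]
grip_width: 0.472
t48.75 pos [0.4362 0.2921 0.0789] toolx yaw 176.41 tooly yaw 86.41 tilt [0.0007 0.001 ] F [-0.7 -0.  -2.6] grip 0.472 q7 1.14
plane slope xy [-0.0053  0.0014] ctr [0.4426 0.2915 0.0618] rms 0.00056
```

View pics/w27.png

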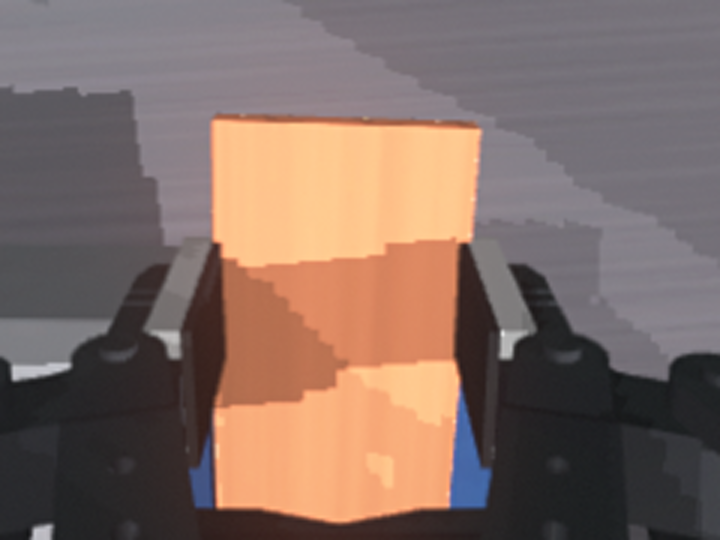

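```bash
python3 -m creep '[[0,0,0,0,0,-15,255],[0,0,0,0,0,-30,255],[0,0,0,0,0,-35,255],[0,0,0,0,0,-10,255],[0,0,0.018,0,0,0,255],[0,0,0,0,0,0,255]]' 100
python3 -c "
from h import *
q=inframe('chill',-.035,0.076);go(q[0],q[1],.15,85.4)"
```

```text
clock: 49.4
position: [0.4353, 0.2917, 0.1673]
ee_rot: [0.041, 0.999, -0.0, -0.0]
ft_force: [0.0, 0.7, -3.7]
grip_width: 0.477
t49.40 pos [0.4353 0.2917 0.1673] toolx yaw 175.33 tooly yaw 85.33 tilt [-0.001  -0.0002] F [ 0.   0.7 -3.7] grip 0.477 q7 1.02
 shift tool mm [-108.4 -424.7   17.4] dist 439
  wz total rad -0.001
```

```bash
python3 -m creep '[[0,0,0,-5,-20,0,255],[0,0,0,-8,-34,0,255],[0,0,0,-9,-38,0,255],[0,0,0,-9,-38,0,255],[0,0,0,-9,-38,0,255],[0,0,0,-9,-38,0,255],[0,0,0,-9,-38,0,255],[0,0,0,-9,-38,0,255]]' 100
python3 -m creep '[[0,0,0,-9,-38,0,255],[0,0,0,-9,-36,0,255],[0,0,0,-9,-32,0,255],[0,0,0,-9,-24,0,255],[0,0,0,-6,-14,0,255],[0,0,0,0,0,0,255],[0,0,0,0,0,0,255]]' 100
python3 -c "
from h import *
q=inframe('chill',-.035,.076);go(q[0],q[1],.063,85.4)"
```

```text
clock: 50.2
position: [0.4789, 0.0031, 0.1671]
ee_rot: [0.041, 0.999, 0.0, -0.001]
ft_force: [0.5, 0.2, -2.4]
grip_width: 0.469
clock: 50.9
position: [0.5091, -0.142, 0.1671]
ee_rot: [0.041, 0.999, -0.0, -0.001]
ft_force: [0.2, 0.4, -3.4]
grip_width: 0.472
t50.90 pos [ 0.5091 -0.142   0.1671] toolx yaw 175.29 tooly yaw 85.29 tilt [-0.0021 -0.0003] F [ 0.2  0.4 -3.4] grip 0.472 q7 1.97
 shift tool mm [  0.3   1.6 104.1] dist 104
  wz total rad -0.002
```

```bash
python3 -m creep '[[0,0,0,0,1,25,255],[0,0,0,0,0,35,255],[0,0,0,0,0,22,255],[0,0,0,0,0,10,255],[0,0,0,0,0,5,255],[0,0,0,0,0,0,255],[0,0,0,0,0,0,255]]' 100
python3 - <<'E'
from h import *
q=inframe('chill',-.035,.076);go(q[0],q[1],.063,85.4)
o=get_obs();p,d=camera("wrist");cv2.imwrite("pics/w28.png",p);plane(d,o,225,285,208,310)
E
```

```text
clock: 51.6
position: [0.5108, -0.1406, 0.072]
ee_rot: [0.04, 0.999, 0.0, 0.001]
ft_force: [0.1, -0.3, -2.7]
grip_width: 0.473
t51.60 pos [ 0.5108 -0.1406  0.072 ] toolx yaw 175.39 tooly yaw 85.39 tilt [0.0014 0.0001] F [ 0.1 -0.3 -2.7] grip 0.473 q7 2.08
 shift tool mm [ 2.2 -0.   9. ] dist 9
  wz total rad -0.0
plane slope xy [-0.0075 -0.0018] ctr [ 0.5173 -0.1413  0.0549] rms 0.00058
```

View pics/w28.png

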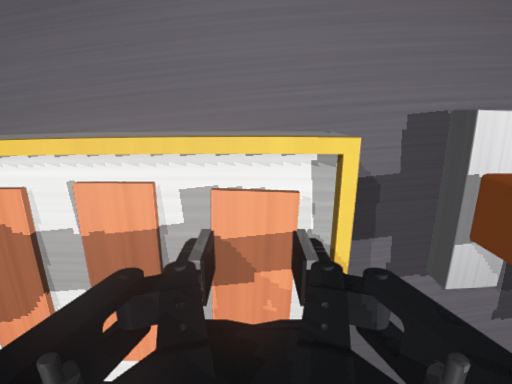

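```bash
python3 -m creep '[[0,0,0,2,0,4,255],[0,0,0,0,0,2,255],[0,0,0,0,0,1,255],[0,0,0,0,0,0,255],[0,0,0,0,0,0,255]]' 60
python3 -c "
from h import *
o=st();p,d=camera('wrist');plane(d,o,225,285,208,310)"
python3 -m creep '[[0,0,0,0,0,0,130],[0,0,0,0,0,0,120],[0,0,0,0,0,0,110],[0,0,0,0,0,0,100],[0,0,0,0,0,0,100]]' 20
python3 -c "
from h import *
o=st();p,d=camera('wrist');plane(d,o,230,280,208,300)"
```

```text
clock: 52.15
position: [0.5083, -0.1405, 0.0641]
ee_rot: [0.04, 0.999, -0.0, 0.0]
ft_force: [0.5, -0.3, -2.6]
grip_width: 0.469
t52.15 pos [ 0.5083 -0.1405  0.0641] toolx yaw 175.37 tooly yaw 85.37 tilt [ 0. -0.] F [ 0.5 -0.3 -2.6] grip 0.469 q7 2.09
plane slope xy [-0.0058 -0.0005] ctr [ 0.5147 -0.1412  0.047 ] rms 0.0006
clock: 52.7
position: [0.5084, -0.1405, 0.0642]
ee_rot: [0.04, 0.999, 0.0, 0.0]
ft_force: [0.3, -1.2, 0.9]
grip_width: 0.608
t52.70 pos [ 0.5084 -0.1405  0.0642] toolx yaw 175.37 tooly yaw 85.37 tilt [0.0003 0.    ] F [ 0.3 -1.2  0.9] grip 0.608 q7 2.09
plane slope xy [-0.0014  0.0028] ctr [ 0.5121 -0.1404  0.0451] rms 0.00054
```

```bash
python3 -m creep '[[0,0,0,0,0,-10,100],[0,0,0,0,0,-25,100],[0,0,0,0,0,-40,100],[0,0,0,0,0,-45,100],[0,0,0,20,0,-45,100],[0,0,0,40,0,0,100],[0,0,0,40,0,0,100],[0,0,0,0,0,0,100]]' 40
python3 - <<'E'
from h import *
o=st()
p,d=camera("top");cv2.imwrite("pics/t29.png",p);crop(p,230,130,360,230,6,"pics/ct29.png");np.save('/tmp/t29.npy',d)
p,d=camera("scene");cv2.imwrite("pics/s29.png",p);crop(p,150,150,290,305,4.6/1.2,"pics/cs29.png");np.save('/tmp/s29.npy',d)
E
```

```text
clock: 53.55
position: [0.4411, -0.1334, 0.2334]
ee_rot: [0.043, 0.999, 0.009, -0.006]
ft_force: [0.3, -0.2, 0.0]
grip_width: 0.606
t53.55 pos [ 0.4411 -0.1334  0.2334] toolx yaw 175.11 tooly yaw 85.10 tilt [-0.0112  0.0179] F [ 0.3 -0.2  0. ] grip 0.606 q7 1.58
```

View pics/ct29.png

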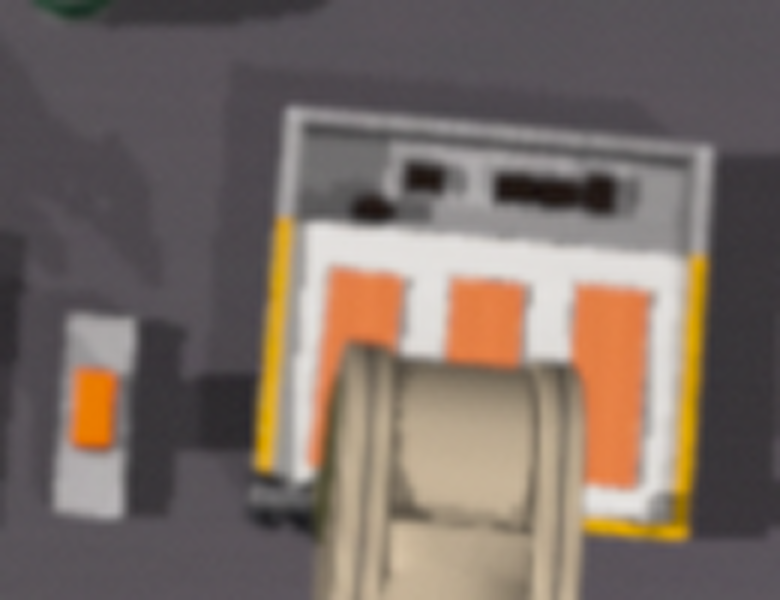

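View pics/cs29.png

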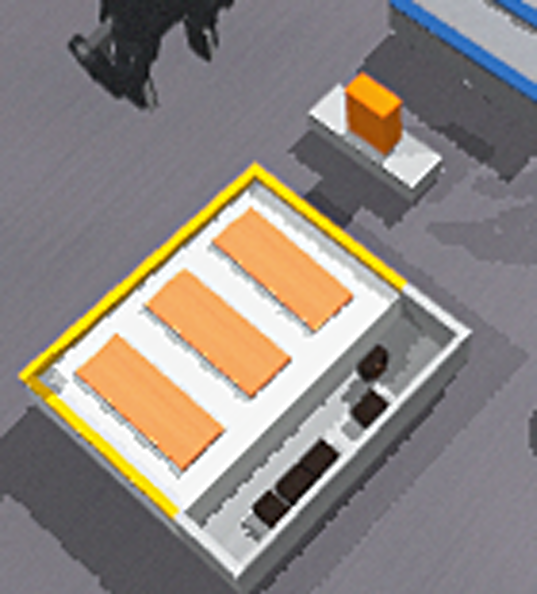

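All three strips lie on the plate, the scraper is upright and all five lumps are in the gutter. One numeric check before I hand in.

Run:
```python
from h import *
s=4.6/1.2;S=np.load('/tmp/s29.npy')
U=lambda x,y:((x+.5)/s-.5+150,(y+.5)/s-.5+150)
for name,c in {'+y':[(253,209),(212,243),(315,332),(353,297)],'0':[(185,270),(146,306),(250,397),(291,358)],'-y':[(117,335),(77,373),(183,470),(224,430)]}.items():
    P=np.array([pz('scene',*U(*q),.045) for q in c]);F=np.array([toframe('chill',*p[:2]) for p in P]);print(name,'corners',F.round(3).tolist(),'ctr',F.mean(0).round(4))
    m=P.mean(0);ctr=np.mean(c,0)
    pts=[]
    for a in np.linspace(.12,.88,9):
        for b in np.linspace(.15,.85,7):
            c0=np.array(c,float);q=(1-a)*((1-b)*c0[0]+b*c0[1])+a*((1-b)*c0[3]+b*c0[2]);pts.append(pdepth('scene',*U(*q),S))
    pts=np.array(pts);A=np.c_[pts[:,:2],np.ones(len(pts))];k=np.linalg.lstsq(A,pts[:,2],rcond=None)[0];print('  z',pts[:,2].mean().round(4),'slope',k[:2].round(4))
for x,y in[(372,362),(369,408),(320,456),(297,483),(271,510)]:
    P=pdepth('scene',*U(x,y),S);print('slag',toframe('chill',*P[:2]).round(3),P[2].round(3))
a=get_obs();print(a['clock'])
```

```text
+y corners [[-0.062, 0.097], [-0.065, 0.052], [0.053, 0.049], [0.054, 0.091]] ctr [-0.005   0.0722]
  z 0.0782 slope [ 0.1145 -2.491 ]
0 corners [[-0.063, 0.02], [-0.063, -0.022], [0.053, -0.023], [0.054, 0.021]] ctr [-0.0047 -0.0012]
  z 0.0447 slope [-0.0023 -0.0292]
-y corners [[-0.062, -0.055], [-0.061, -0.097], [0.057, -0.097], [0.058, -0.055]] ctr [-0.0019 -0.076 ]
  z 0.0617 slope [ 0.4745 -3.0512]
slag [0.096 0.067] 0.022
slag [0.118 0.039] 0.014
slag [ 0.117 -0.015] 0.016
slag [ 0.119 -0.043] 0.016
slag [ 0.119 -0.071] 0.017
53.65
```

View pics/s29.png

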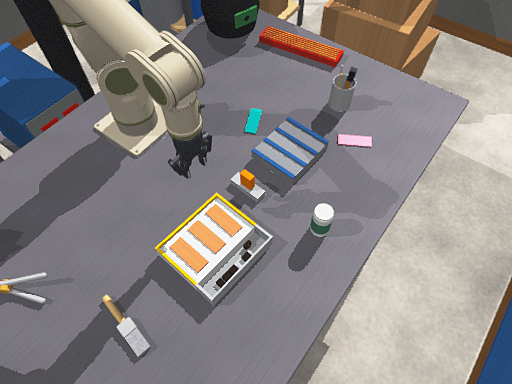

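The +y and -y plane fits are absurd (slopes of -2.5 and -3), which looks like depth outliers. I'll check with medians.

Run:
```python
from h import *
from scipy.optimize import least_squares
s=4.6/1.2;S=np.load('/tmp/s29.npy')
U=lambda x,y:((x+.5)/s-.5+150,(y+.5)/s-.5+150)
for name,c in {'+y':[(253,209),(212,243),(315,332),(353,297)],'0':[(185,270),(146,306),(250,397),(291,358)],'-y':[(117,335),(77,373),(183,470),(224,430)]}.items():
    c0=np.array(c,float)
    P=np.array([pdepth('scene',*U(*((1-a)*((1-b)*c0[0]+b*c0[1])+a*((1-b)*c0[3]+b*c0[2]))),S) for a in np.linspace(.12,.88,9) for b in np.linspace(.15,.85,7)])
    k=least_squares(lambda k:(k[0]*(P[:,0]-.53)+k[1]*(P[:,1]-P[:,1].mean())+k[2]-P[:,2])*1000,[0,0,.045],loss='soft_l1').x
    z=P[:,2];print(name,'median',np.median(z).round(4),'10-90%',np.percentile(z,[10,90]).round(4),'outliers',(abs(z-np.median(z))>.005).sum(),'robust slope',k[:2].round(4))
```

```text
+y median 0.0439 10-90% [0.0419 0.0465] outliers 4 robust slope [ 0.2539 -2.3944]
0 median 0.0448 10-90% [0.0418 0.0472] outliers 3 robust slope [-0.0004 -0.0402]
-y median 0.0446 10-90% [0.042  0.0481] outliers 2 robust slope [-0.0004 -0.1656]
```

Run:
```python
from h import *
s=4.6/1.2;S=np.load('/tmp/s29.npy')
U=lambda x,y:((x+.5)/s-.5+150,(y+.5)/s-.5+150)
for name,c in {'+y':[(253,209),(212,243),(315,332),(353,297)],'0':[(185,270),(146,306),(250,397),(291,358)],'-y':[(117,335),(77,373),(183,470),(224,430)]}.items():
    c0=np.array(c,float)
    P=np.array([pdepth('scene',*U(*((1-a)*((1-b)*c0[0]+b*c0[1])+a*((1-b)*c0[3]+b*c0[2]))),S) for a in np.linspace(.1,.9,25) for b in np.linspace(.15,.85,15)])
    P=P[abs(P[:,2]-.045)<.006];A=np.c_[P[:,:2],np.ones(len(P))];k=np.linalg.lstsq(A,P[:,2],rcond=None)[0];print(name,len(P),P[:,2].mean().round(4),k[:2].round(4))
st();hand_in()
```

```text
+y 364 0.0445 [ 0.0005 -0.0081]
0 367 0.0447 [-0.0002  0.0091]Traceback (most recent call last):
  File "<stdin>", line 6, in <module>
  File "h.py", line 20, in pdepth
    R,c=cam_pose(n,obs);d=R@undist(camera_model(n),u,v);return c+d*D[int(round(v)),int(round(u))]
        ~~~~~~~~^^^^^^^
  File "h.py", line 11, in cam_pose
    m=camera_model(n)
ValueError: time passes only in moves, steps and waits
```

```bash
python3 -m creep '[[0,0,0,0,0,0,100],[0,0,0,0,0,0,100]]'
python3 - <<'E'
from h import *
st();print(hand_in())
E
```

```text
clock: 53.85
position: [0.4428, -0.1331, 0.2324]
ee_rot: [0.042, 0.999, 0.002, -0.008]
ft_force: [0.5, 0.0, -0.5]
grip_width: 0.606
t53.85 pos [ 0.4428 -0.1331  0.2324] toolx yaw 175.16 tooly yaw 85.16 tilt [-0.0163  0.0045] F [ 0.5  0.  -0.5] grip 0.606 q7 1.58
the job is handed in; nothing more can be done
None
```

I scraped all five slag lumps over the far edge into the gutter in three passes and stood the scraper back on the bench. I then slid each of the three copper strips out over the near end of the jig, gripped it there and laid it flat on the chill plate. The job was handed in at 53.85 s of the 192 s allowed; no verdict was reported.

**Last checks**
- **Slag:** the lumps lie at x 0.096–0.119 m in the plate's frame with tops at or below about 0.027 m. One stands on edge, with its underside about 9 mm clear of the plate's wall.
- **Strips:** the centres are at x about -0.005 to -0.002 m and y about -0.076, -0.001 and +0.072 m. The ends stop well short of the gutter edge. On release the wrist camera gave tops at 0.045 m and slopes under 0.01 rad for all three.
- **Scraper and bystanders:** the final picture shows the scraper upright. The can, pot and brush appear in place by eye; I did not measure them.

**What failed or disagreed**
- **Contact while lowering the first strip:** the fingertips reached the plate before the strip did, and the force rose to about 54 N. I backed off, moved 6 mm inward and let the strip fall the last 5 mm or so; it landed flat. I could not tell whether that contact counts against the 40 N limit, which is for the arm or the gripper's body.
- **Final depth fit:** the first attempt was spoiled by missing depth readings. Rerun without them, it gave the +y and middle strips flat at about 0.0445 m. It stopped with an error before the -y strip, so that one rests on its median height (0.0446 m) and the reading at release.

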